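Crank two cartons out of the spring-loaded feeder

ROBOT

A 6-joint arm with a two-finger parallel gripper is mounted at the origin on the work surface. World frame = base frame: x ahead of the robot, y to its left, z up, the work surface at z = 0. Lengths are in m, angles in degrees, forces in N, time in s.
With the tool pointing down it reaches from about 0.375 to 0.9 m from the base axis. Payload 3.1 kg.
Tool frame: the origin (TCP) lies at the very end of the fingers, on their centre line; the grasp point (between the pads) lies bot.grip_point_offset behind it (bot.grip_point_offset is the distance from the TCP to the grasp point, in m); z points along the fingers, y is the line along which they close (so a half turn about z gives the same grasp; the last joint's range is limited). The gripper opens to 85 mm and grips with 20 to 120 N. Pads are 22 mm wide; open, the fingers measure 114 mm over their backs; the gripper's body (76 mm by 85 mm) begins 54 mm behind the grasp point. The pads swing forward as they close: fully open they stand 13 mm farther back than shut.
Start: joints at [-87.347, 30.224, 82.088, -0, 67.689, -10.227], TCP at [0.139, -0.609, 0.231] pointing down, gripper open.
Joint ranges: [-176.69, 176.69], [-43.24, 126.21], [12.49, 139.97], [-82, 262], [0, 151.66], [-163.58, 163.58]. Speed limits (degrees/s): [159.86, 159.86, 180, 180, 180, 180].

INTERFACE

Orientations are given as a 3x3 rotation matrix whose columns are the frame's x, y, z axes.
In Python, from bench import bot gives the robot as it stands.
- The arm moves only by the tool drive_tool, never from a script. Its arguments are lists of equal length, an entry for each row: "travel": the shift along the tool's x, y, z each as a share of 30 cm, from -1 to 1, a list of three; "dr": the turn, a rotation vector about the tool's x, y, z each as a share of pi rad, from -1 to 1, a list of three; "grip": the closure, from 0 (fully open) to 1 (shut). In form: {"travel": [[x, y, z], ...], "dr": [[wx, wy, wz], ...], "grip": [grip, ...]}. A call has 1 to 10 rows; each row is the pose to reach, as a shift and turn from the pose commanded when the call began, along the tool's axes at that moment, turning the shorter way round; what a row does not reach only later rows make up. A row lasts 1/10 s, in which the tool goes at most 50 mm and 8.59 degrees, less where a joint would pass 70% of its speed; a pose out of reach is approached as far as the arm can. A call with a number of a shift or a turn outside -1 to 1 is refused whole. A call with a gripper value outside its range is refused whole. The fingers move at their own pace and stop on an object; "force" is the grip in N (left out, the last holds). Time passes only in rows, so rows that repeat a pose let the fingers close. It gives the time, the measured TCP pose, the force, the opening and the grip force at its end, in the units of the state.
- bot.observe(): the state, without advancing time (a new reading comes with each control period).
- bot.read_camera(name): name is "scene" or "top"; returns a dict with "pixels" (384x512x3 uint8, red, green, blue), "camera_matrix" (3x3 intrinsics, pixels), "D" ([k1, k2, p1, p2, k3] as OpenCV has them; the pictures are not rectified), "camera_from_world" (4x4, takes a point from world to camera coordinates). Camera axes: x right, y down, z forward; pixel columns grow to the right and rows downward; lengths in m; the calibration is good to about 2 mm. A picture is of the moment at which its call begins. There is no depth.
- bot.sign_off(): hands the job in; it is judged then, once.
Trained networks look in the newest picture that a camera, given by its name, has taken for a name from the list of things; names that differ only in an ending like _2 or _b are one class to them, and where a whole thing is asked for, a point or a joint stands for the part that bears it (a point fixed in the world has none). Each returns a list of dicts, best first, with "score" (0 to 1); they miss things now and then, are a little off and sometimes report something else, mostly with a low value. They report only what shows in the picture. A call takes as long as a camera call. They do not tell look-alikes from the thing itself.
- bot.masks_of(camera, name): "region" (384x512 bool, what is visible of it) and "box" ([left, top, width, height] in pixels, round what is visible of it).
The state is a dict: "t": time; "qpos": joint angles; "qd": joint speeds; "joint_torque": joint torques, N m; "tool_pos": TCP position; "tool_rot": TCP orientation; "contact_force": force on the tool from outside, world axes, zero at the start; "moment": the same for the moment, N m; "grip_width": finger opening in m; "gripper_force": force on a finger pad.
Only numpy, scipy, OpenCV 4.12 (cv2) and the standard library are available. Lean on these libraries where they do the work, as an engineer would, in place of code of your own. Each camera call takes 0.05 s, during which the arm holds its last target. There are 200 camera calls.

TASK

The order needs two orange cartons. Set the loose orange one squarely on top of the one already in the red feeder's magazine and let go; then take the crank by its black knob and turn it two whole turns counter-clockwise (seen from above) through the stiff part of each turn, so that the feeder drops one carton a turn into its tray, and leave the knob parked over the yellow mark, on the side away from the magazine. Turn smoothly at about six to ten seconds a turn, never letting the spring whip the crank round, and make the hand follow the knob's own circle: it must not be pulled outwards or pushed inwards with more than about 7 N. Do not touch the carton that waits in the magazine, and leave the blue carton, the screwdriver and the steel coupling alone.

Things in the scene. Friction and masses are not known exactly. Their poses are not given: they have to be found in the camera images.
- feeder: red steel carton feeder bolted to the bench, base plate 230 x 470 mm. Origin on the bench under the machine; z up, y from the outfeed tray towards the crank. Along y: crank post at +120 mm, magazine centre at -15 mm, then a chute from -57 mm down 34 mm into the tray, whose end wall is at -264 mm; the tray is 118 mm wide inside (x), its walls 46 mm high
- magazine (a point): centre of the magazine's mouth, level with its side walls, 80 mm above the bench (front and rear walls 88 mm). Inside 74 mm (x) by 60 mm (y), feeder's axes; walls 5 mm. One orange carton lies in it, top 6 mm below this point. A carton set on that one, 64 mm side along the feeder's x, stands 18 mm above the side walls (its centre 6 mm above this point)
- knob: crank's upright black knob, 25 mm diameter, 56 mm tall, spinning freely on its pin; origin at its underside, 165 mm above the bench. Nothing else at the crank is higher than 164 mm. The knob runs on a circle about a vertical axis. Axis: 120 mm along the feeder's +y, but the post is bolted in a cross slot, so up to 28 mm off to either side along x. Radius 58 to 80 mm (knob clamped in a slot of the arm)
- knob_center (a point): centre (half-way up) of the crank's black knob, 193 mm above the bench. It starts within 0.7 rad of home, which is the feeder's +y direction seen from the axis, over a yellow mark on the base. Parked means this point lies at more than +160 mm along the feeder's y
- knob_slide (a joint): stretch (m) of the short sprung slide that carries the knob on its arm: 0 unloaded, + outwards, from the axis; spring 2.5 N/mm, ends at 0.008. It shows the side load on the knob: 0.0032 is 8 N; noise about 1 mm
- pusher (a joint): travel (m) of the aluminium pusher, driven by a roller under the arm, 75 mm from the axis, that shoves the lowest carton out to -y; 0 = back, 0.069 = full. Crank angles from home: no load below 1.6 rad, where it stays as left; then the return spring (9 N, 19 N at full) takes up to 12 to 20 N at the knob near 2.2 rad, none at half a turn, then drives the crank on with up to 8 to 14 N till 4.6 rad
- carton_in_center (a point): orange carton waiting at the bottom of the magazine, 64 x 50 x 24 mm; this point is its centre, 12 mm above its underside; x along the 64 mm side, y along the 50 mm side, z up
- carton_loose_center (a point): loose orange carton on the bench, 0.11 to 0.26 kg, 64 x 50 x 24 mm; this point is its centre, 12 mm above its underside; x along the 64 mm side, y along the 50 mm side, z up
- carton_blue_center (a point): blue carton of the same size on the bench beside it (other goods, leave alone), 64 x 50 x 24 mm; this point is its centre, 12 mm above its underside; x along the 64 mm side, y along the 50 mm side, z up
- screwdriver_grip (a point): handle of a screwdriver lying on the bench on the outfeed side (leave alone)
- coupling: steel conduit coupling, a tube 42 mm in diameter and 55 mm tall, standing on the bench beyond the outfeed side (leave alone); origin under its centre
Mind the look-alikes: they are no part of the job. Leave any pink look-alike of the part that bears carton_loose_center alone.

How it is judged (in metres and radians):
On the way, in this order (a step that is already met when the one before it is completed fails the run):
1. the loose orange carton lies squarely on the first one in the magazine, let go (x of carton_loose_center in the frame of feeder between -0.012 and 0.012 m and y of carton_loose_center in the frame of feeder between -0.027 and -0.003 m and z of carton_loose_center in the frame of feeder between 0.08 and 0.092 m and angle between carton_loose_center's own z axis and vertical below 0.15 rad and contact force between the fingers and carton_loose below 0.2 N and x of carton_in_center in the frame of feeder between -0.012 and 0.012 m and y of carton_in_center in the frame of feeder between -0.027 and -0.003 m and z of carton_in_center in the frame of feeder between 0.055 and 0.07 m), for 0.2 s.
2. the first half turn has put the first carton in the outfeed and the knob comes back along the far side (+x of the feeder) (y of carton_in_center in the frame of feeder between -0.262 and -0.075 m and x of carton_in_center in the frame of feeder between -0.058 and 0.058 m and z of carton_in_center in the frame of feeder below 0.058 m and x of knob_center in the frame of feeder above 0.015 m and y of knob_center in the frame of feeder below 0.14 m and value of joint pusher below 0.02 m), for 0.05 s.
3. the second carton has dropped to the magazine floor and the knob, past home, begins its second turn on the near side (y of carton_in_center in the frame of feeder between -0.262 and -0.075 m and x of carton_in_center in the frame of feeder between -0.058 and 0.058 m and z of carton_in_center in the frame of feeder below 0.058 m and x of carton_loose_center in the frame of feeder between -0.012 and 0.012 m and y of carton_loose_center in the frame of feeder between -0.045 and 0.015 m and z of carton_loose_center in the frame of feeder between 0.055 and 0.07 m and x of knob_center in the frame of feeder below -0.015 m and y of knob_center in the frame of feeder below 0.14 m and value of joint pusher below 0.02 m), for 0.05 s.
4. the second carton is in the outfeed too and the knob comes back along the far side (all of step 2 and y of carton_loose_center in the frame of feeder between -0.262 and -0.075 m and x of carton_loose_center in the frame of feeder between -0.058 and 0.058 m and z of carton_loose_center in the frame of feeder below 0.058 m), for 0.05 s.
At the end, for the whole second after the job is handed in: Both orange cartons at rest in the outfeed (chute or tray): centres 75 to 262 mm to -y of the feeder's origin, within its walls, below 58 mm; the knob still, more than 160 mm along the feeder's y (by the yellow mark), the pusher back within 4 mm (y of carton_in_center in the frame of feeder between -0.262 and -0.075 m and x of carton_in_center in the frame of feeder between -0.058 and 0.058 m and z of each of carton_in_center, carton_loose_center in the frame of feeder below 0.058 m and y of carton_loose_center in the frame of feeder between -0.262 and -0.075 m and x of carton_loose_center in the frame of feeder between -0.058 and 0.058 m and y of knob_center in the frame of feeder above 0.16 m and value of joint pusher below 0.004 m and linear speed of knob below 0.01 m/s and linear speed of each of carton_in, carton_loose below 0.02 m/s); the robot touches nothing.
It fails at once if the knob is whipped or jerked round faster than 0.25 m/s (linear speed of knob above 0.25 m/s).
It fails at once if the knob is pulled out or pushed in with over 9 N (its sprung slide moves more than 3.6 mm) (value of joint knob_slide above 0.0036 m or value of joint knob_slide below -0.0036 m).
It fails at once if the carton already in the magazine is touched by the robot (contact force between the fingers and carton_in above 0.5 N).
It fails at once if the blue carton, screwdriver or coupling is moved more than 25 mm (distance of any of carton_blue_center, screwdriver_grip, coupling from where it was at the start of the episode above 0.025 m).
It also fails if it takes over 72 s, if anything falls off the work surface, if the arm or the gripper's body presses on something with over 40 N, if the wrist force passes 120 N, or if a joint passes its speed limit or range.

## Working session

There is one attempt and no reset: what is moved stays moved. The work goes in short steps, Python scripts to look and compute and a tool call to move; the robot and the scene stay as the last step left them, time stands still between calls to the robot, and variables do not carry over. Pictures are saved under pics/ and viewed, at most 10 in all, crops included, and the job is handed in when it is done.

Besides the shell and the picture viewer there is one more tool, called as name(argument=value, ...) on one line, values as JSON. drive_tool: Moves the arm, as the interface text tells. Shift numbers are shares of 30 cm and turn numbers shares of pi rad, none past 1 either way. Its arguments: {"type":"object","properties":{"travel":{"type":"array","items":{"type":"array","items":{"type":"number"}}},"dr":{"type":"array","items":{"type":"array","items":{"type":"number"}}},"grip":{"type":"array","items":{"type":"number"}},"force":{"type":"number"}},"required":["travel","dr","grip"]}

```bash
mkdir -p pics; ls
cat > h.py <<'E'
import numpy as np, cv2
from bench import bot
def cam(n):
    c=bot.read_camera(n); return c
def ray(c,uv):
    K=np.array(c["camera_matrix"],float);D=np.array(c["D"],float);T=np.array(c["camera_from_world"])
    p=cv2.undistortPoints(np.array(uv,float).reshape(-1,1,2),K,D).reshape(-1,2)
    d=np.c_[p,np.ones(len(p))]@T[:3,:3]; o=-T[:3,:3].T@T[:3,3]
    return o,d
def at_z(c,uv,z):
    o,d=ray(c,uv); return o+d*((z-o[2])/d[:,2])[:,None]
def proj(c,P):
    T=np.array(c["camera_from_world"])
    r,_=cv2.Rodrigues(T[:3,:3]); return cv2.projectPoints(np.array(P,float).reshape(-1,1,3),r,T[:3,3],np.array(c["camera_matrix"],float),np.array(c["D"],float))[0].reshape(-1,2)
E
python3 - <<'E'
from h import *
for n in("scene","top"):
    c=cam(n); cv2.imwrite(f"pics/{n}0.png",c["pixels"][:,:,::-1])
    T=np.array(c["camera_from_world"]);print(n,"campos",-T[:3,:3].T@T[:3,3])
    for k in("feeder","magazine","knob","carton_in_center","carton_loose_center","carton_blue_center","coupling","screwdriver_grip"):
        try:
            for m in bot.masks_of(n,k)[:3]:
                v,u=np.nonzero(m["region"]);print(k,round(m["score"],2),m["box"],len(u),u.mean().round(1),v.mean().round(1))
        except Exception as e: print(k,e)
print(bot.grip_point_offset, bot.observe())
E
```

```text
pics
scene campos [1.04203295 0.56805074 0.82778612]
feeder 0.69 [143.9, 173.2, 173.8, 134.7] 11339 232.7 234.7
magazine 0.64 [144.8, 169.6, 174.1, 135.8] 11170 232.8 234.6
magazine 0.28 [227.8, 217.5, 66.8, 55.1] 942 249.4 244.8
knob 0.74 [283.1, 214.1, 12.5, 24.7] 269 287.0 224.8
carton_in_center 0.6 [220.5, 209.0, 29.3, 19.8] 304 233.5 216.6
carton_loose_center 0.76 [336.8, 270.7, 29.3, 27.6] 593 351.2 284.1
carton_loose_center 0.67 [379.5, 288.1, 41.4, 28.6] 707 400.9 299.0
carton_loose_center 0.59 [282.8, 212.0, 11.0, 24.9] 268 287.1 224.8
carton_blue_center 0.97 [347.2, 322.0, 26.0, 33.9] 731 359.6 338.4
screwdriver_grip 0.63 [183.2, 148.9, 46.9, 24.4] 249 200.9 155.9
screwdriver_grip 0.44 [284.4, 213.9, 11.1, 23.5] 283 286.8 225.0
top campos [0.36342073 0.00445522 1.48452991]
feeder 0.3 [253.1, 154.0, 17.1, 22.8] 324 262.7 167.0
magazine 0.55 [182.6, 131.0, 167.0, 78.8] 9627 272.1 169.6
knob 0.56 [191.5, 149.4, 8.5, 10.5] 79 196.6 156.2
carton_in_center 0.69 [255.6, 155.3, 16.2, 21.9] 321 262.5 167.0
carton_loose_center 0.54 [117.0, 193.2, 23.9, 26.8] 333 129.3 208.2
carton_lo
[... 356 characters left out ...]
 6.76864143e+01, -1.02296030e+01]), 'qd': array([-0.02589144, -0.04188116, -0.01296778, -0.00508871,  0.10258077,
        0.05212801]), 'joint_torque': array([ 1.21006295e-03, -4.42298949e+01, -1.78423637e+01, -1.94020949e-04,
        6.38038218e-04, -1.35872966e-06]), 'tool_pos': array([ 0.13933995, -0.60928052,  0.23133406]), 'tool_rot': array([[ 9.74831433e-01,  2.22943213e-01, -3.34175333e-06],
       [ 2.22943212e-01, -9.74831429e-01, -9.70183196e-05],
       [-2.48872221e-05,  9.38314863e-05, -9.99999995e-01]]), 'contact_force': array([0.28221904, 0.01489293, 0.01151241]), 'moment': array([-0.01853525,  0.01973309, -0.01967524]), 'gripper_force': 0.0, 'grip_width': 0.08553413590994396}
```

View pics/scene0.png

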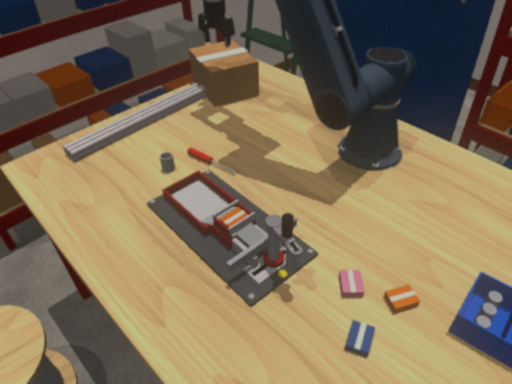

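View pics/top0.png

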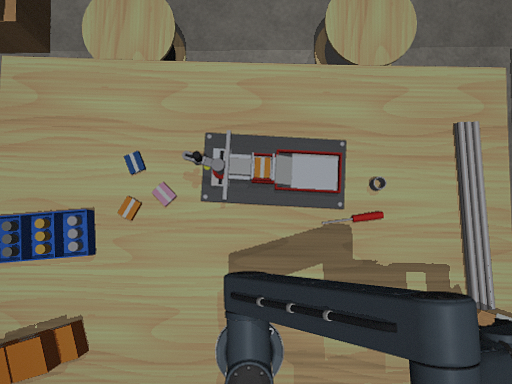

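Look-alike candidates for the loose orange carton: orange/white at scene (400,299) / top (129,208); pink at scene (351,284) / top (163,193); blue at scene (360,338) / top (134,162). The description fits the orange one at top (129,208). I'll check that in a close crop.

Run:
```python
from h import *
a=cv2.imread("pics/top0.png")
t=cv2.resize(a[125:225,105:265],None,fx=5,fy=5,interpolation=cv2.INTER_CUBIC); cv2.imwrite("pics/topc.png",t)
b=cv2.imread("pics/scene0.png")
cv2.imwrite("pics/scenec.png",cv2.resize(b[165:310,220:425],None,fx=3.9,fy=3.9,interpolation=cv2.INTER_CUBIC))
ct=cam("top");cs=cam("scene")
A=ct["pixels"];H=cv2.cvtColor(A,cv2.COLOR_RGB2HSV)
print(A[200,340],A[140,215],A[200,300],H[200,300])
# plate: grey dark
S=((H[...,1]<60)&(H[...,2]<110)).astype(np.uint8); S[:125]=0;S[215:]=0;S[:,:195]=0;S[:,352:]=0
n,l,st,_=cv2.connectedComponentsWithStats(S);k=1+st[1:,4].argmax()
cn=cv2.findContours((l==k).astype(np.uint8),0,2)[0];cn=max(cn,key=cv2.contourArea)
for z in(0.006,0.012):
    w=at_z(ct,cn[:,0,:],z)[:,:2].astype(np.float32);r=cv2.minAreaRect(w);print(z,r)
for n,c in(("top",ct),("scene",cs)):
    for k,z in(("carton_loose_center",.024),("carton_in_center",.074),("carton_blue_center",.024),("knob",.193)):
        for m in bot.masks_of(n,k)[:2]:
            v,u=np.nonzero(m["region"]);
            print(n,k,round(m["score"],2),at_z(c,[[u.mean(),v.mean()]],z)[0].round(4),at_z(c,[[u.mean(),v.mean()]],z-.012)[0].round(4))
```

```text
[65 68 69] [64 65 65] [66 68 68] [90  8 68]
0.006 ((0.57908034324646, -0.06908237934112549), (0.47133195400238037, 0.2290857434272766), 87.8704605102539)
0.012 ((0.5782051682472229, -0.0687839686870575), (0.4694192707538605, 0.22815605998039246), 87.87046813964844)
top carton_loose_center 0.94 [0.4434 0.3957 0.024 ] [0.4441 0.3989 0.012 ]
top carton_loose_center 0.57 [0.4913 0.2876 0.024 ] [0.4924 0.29   0.012 ]
top carton_in_center 0.51 [ 0.5784 -0.0295  0.074 ] [ 0.5802 -0.0298  0.062 ]
top carton_blue_center 0.73 [0.5918 0.061  0.024 ] [0.5937 0.0614 0.012 ]
top carton_blue_center 0.65 [0.5932 0.3859 0.024 ] [0.5951 0.389  0.012 ]
scene carton_loose_center 0.8 [0.4518 0.4006 0.024 ] [0.443  0.3981 0.012 ]
scene carton_loose_center 0.67 [0.5001 0.2931 0.024 ] [0.492 0.289 0.012]
scene carton_in_center 0.5 [ 0.5797 -0.0313  0.074 ] [ 0.5724 -0.0409  0.062 ]
scene carton_blue_center 0.72 [0.5992 0.3916 0.024 ] [0.5926 0.389  0.012 ]
scene knob 0.54 [0.5869 0.1632 0.193 ] [0.5783 0.1556 0.181 ]
```

View pics/topc.png

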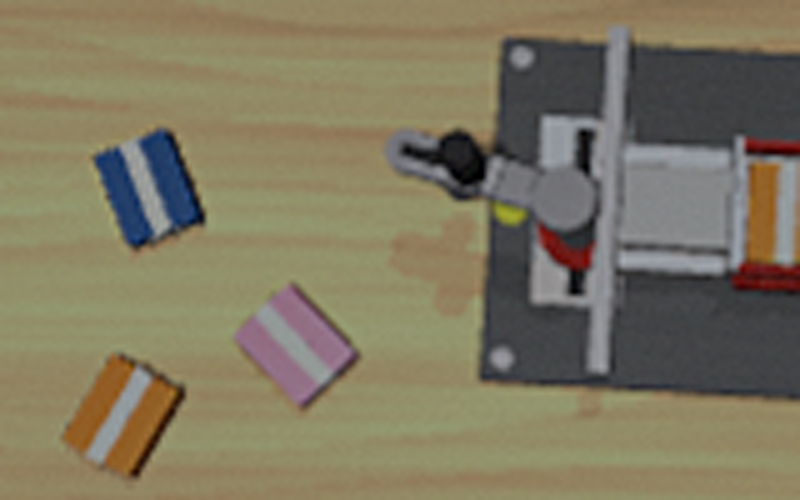

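View pics/scenec.png

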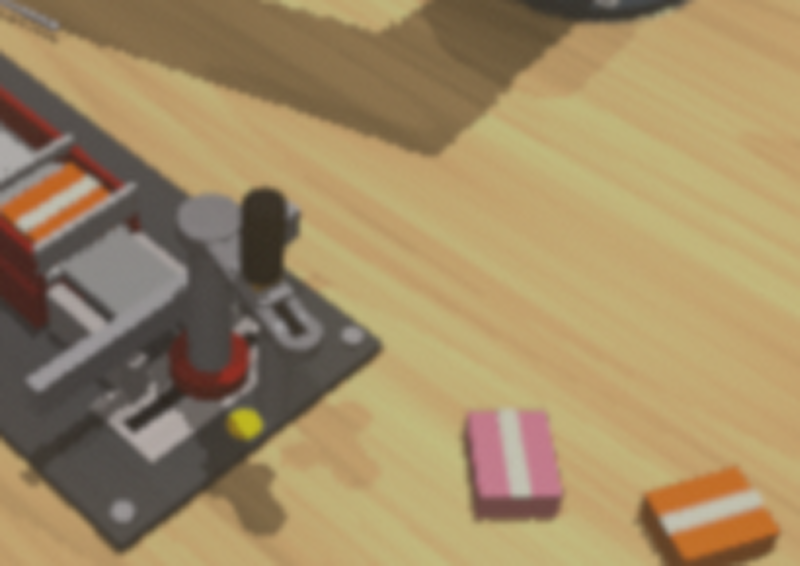

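The crops confirm it: the loose orange carton is at top crop (123,415), i.e. top pixel (129.6,208). The pink one is at crop (297,345) and is rejected. The knob is at crop (463,157) and the post cap at (565,197). Next I measure the exact poses with an overlay.

Run:
```python
from h import *
ct=cam("top");cs=cam("scene")
A=ct["pixels"];H=cv2.cvtColor(A,cv2.COLOR_RGB2HSV)
def blob(box):
    u0,u1,v0,v1=box; m=np.zeros(H.shape[:2],np.uint8)
    m[v0:v1,u0:u1]=((H[v0:v1,u0:u1,1]>140)&(H[v0:v1,u0:u1,0]>7)&(H[v0:v1,u0:u1,0]<17)); return m
for nm,box,z in(("loose",(112,148,190,225),.024),("in",(252,276,152,182),.074)):
    m=blob(box);p=np.argwhere(m)[:,::-1].astype(np.float32)
    w=at_z(ct,p,z)[:,:2].astype(np.float32);r=cv2.minAreaRect(w);print(nm,len(p),r)
th=np.radians(-2.13);R=np.array([[np.cos(th),-np.sin(th),0],[np.sin(th),np.cos(th),0],[0,0,1]])
print("cap",at_z(ct,[[218,164.4]],.164),"knobtop",at_z(ct,[[105+463/5,125+157/5]],.221),"yellow",at_z(ct,[[105+510/5,125+213/5]],.01))
print("scene cap",at_z(cs,[[220+208/3.9,165+218/3.9]],.164),"scene knob top",at_z(cs,[[220+264/3.9,165+197/3.9]],.221))
O=np.array([0.579,-0.0150,0])
def W(l): return np.array(l)@R.T+O
I=cv2.resize(A[140:200,180:290,::-1],None,fx=7,fy=7,interpolation=cv2.INTER_CUBIC)
def poly(c,I,P,off,f,col):
    q=((proj(c,W(P))-off+.5)*f).astype(np.int32);cv2.polylines(I,[q.reshape(-1,1,2)],True,col,1)
def rect(x,y0,y1,z): return [[-x,y0,z],[x,y0,z],[x,y1,z],[-x,y1,z]]
B=cv2.resize(cs["pixels"][180:280,200:300,::-1],None,fx=6,fy=6,interpolation=cv2.INTER_CUBIC)
for c,J,off,f in((ct,I,[180,140],7),(cs,B,[200,180],6)):
    poly(c,J,rect(.037,.015,.020,.088),off,f,(0,255,0)); poly(c,J,rect(.037,-.050,-.045,.088),off,f,(0,255,0))
    poly(c,J,rect(.037,-.045,.015,.080),off,f,(255,0,255)); poly(c,J,rect(.042,-.050,.020,.080),off,f,(255,255,0))
cv2.imwrite("pics/ov1.png",I);cv2.imwrite("pics/ov2.png",B)
```

```text
loose 211 ((0.4440959095954895, 0.39584049582481384), (0.053331442177295685, 0.06467622518539429), 62.23909378051758)
in 87 ((0.5766819715499878, -0.026702240109443665), (0.060852281749248505, 0.04731747880578041), 0.8850698471069336)
cap [[0.56963721 0.1040219  0.164     ]] knobtop [[0.58241734 0.15796502 0.221     ]] yellow [[0.58227961 0.15153004 0.01      ]]
scene cap [[0.57900334 0.1146464  0.164     ]] scene knob top [[0.58655507 0.16373435 0.221     ]]
```

View pics/ov1.png

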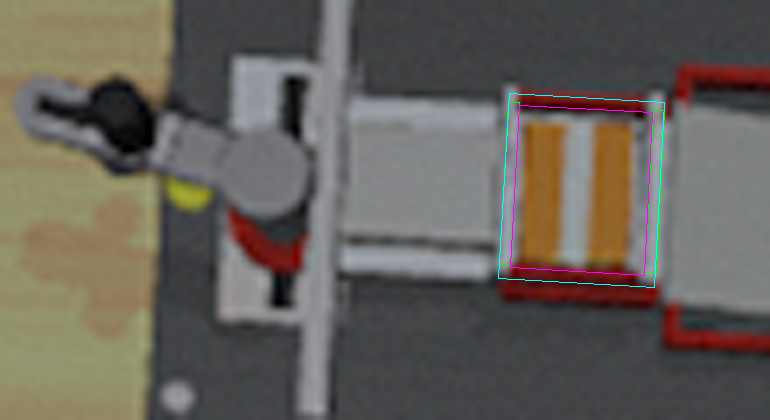

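View pics/ov2.png

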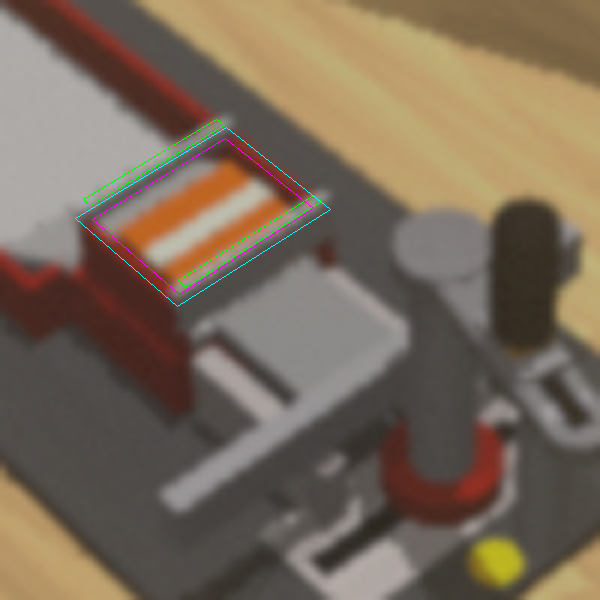

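The overlay fits: feeder origin (0.579,-0.015), yaw -2.1°. The magazine mouth outline lies on the walls in both views, top about (500–660, 95–285). Crank axis about (0.571,0.104), knob about (0.587,0.162), r about 0.06. Now moving towards the loose carton.

drive_tool(travel=[[0.966, -0.634, -0.2], [0.966, -0.634, -0.2], [0.966, -0.634, -0.2], [0.966, -0.634, -0.2], [0.966, -0.634, -0.2], [0.966, -0.634, -0.2], [0.966, -0.634, -0.2], [0.966, -0.634, -0.2]], dr=[[0, 0, -0.267], [0, 0, -0.267], [0, 0, -0.267], [0, 0, -0.267], [0, 0, -0.267], [0, 0, -0.267], [0, 0, -0.267], [0, 0, -0.267]], grip=[0, 0, 0, 0, 0, 0, 0, 0])

```text
t: 2.3
tool_pos: [0.3829, -0.3551, 0.2927]
tool_rot: [[0.48, 0.877, 0.003], [0.877, -0.48, -0.0], [0.001, 0.002, -1.0]]
contact_force: [-0.1, -0.5, 0.4]
grip_width: 0.0855
gripper_force: 0.0
```

```bash
cat >> h.py <<'E'
def to(P,yang=None,T0=None,R0=None):
    """shares of travel/dr from present (or given) pose to world TCP P, tool y at yang deg"""
    s=bot.observe();R=np.array(s["tool_rot"]) if R0 is None else R0;t=np.array(s["tool_pos"]) if T0 is None else T0
    v=R.T@(np.array(P)-t)/0.3; w=np.zeros(3); R1=R
    if yang is not None:
        a=np.radians(yang);R1=np.array([[-np.sin(a),np.cos(a),0],[np.cos(a),np.sin(a),0],[0,0,-1.]])
        w=cv2.Rodrigues(R.T@R1)[0][:,0]/np.pi
    print("travel",v.round(4),"dr",w.round(4)); return np.array(P),R1
E
python3 - <<'E'
from h import *
s=bot.observe();print(s["t"],s["tool_pos"],s["tool_rot"].round(3),s["qpos"].round(1))
a=to([.50,-.10,.29],-29); b=to([.50,.15,.29],-29,*a); c=to([.4445,.3965,.12],-29,*b)
E
```

```text
2.3 [ 0.38292144 -0.3550767   0.29270865] [[ 0.48   0.877  0.003]
 [ 0.877 -0.48  -0.   ]
 [ 0.001  0.002 -1.   ]] [-55.2  18.1  92.4   0.1  69.5 -26.6]
travel [ 0.9332 -0.0656  0.0101] dr [ 0.0008 -0.0004  0.0018]
travel [ 0.7288 -0.404   0.    ] dr [0. 0. 0.]
travel [ 0.629  -0.5602  0.5667] dr [0. 0. 0.]
```

drive_tool(travel=[[0.933, -0.066, 0], [0.933, -0.066, 0], [0.933, -0.066, 0], [0.933, -0.066, 0], [0.933, -0.066, 0], [0.933, -0.066, 0]], dr=[[0, 0, 0], [0, 0, 0], [0, 0, 0], [0, 0, 0], [0, 0, 0], [0, 0, 0]], grip=[0, 0, 0, 0, 0, 0])

```text
t: 2.9
tool_pos: [0.4987, -0.1026, 0.2914]
tool_rot: [[0.484, 0.875, 0.0], [0.875, -0.484, 0.0], [0.001, 0.0, -1.0]]
contact_force: [0.5, -0.9, 0.4]
grip_width: 0.0854
gripper_force: 0.0
```

drive_tool(travel=[[0.729, -0.404, 0], [0.729, -0.404, 0], [0.729, -0.404, 0], [0.729, -0.404, 0], [0.729, -0.404, 0]], dr=[[0, 0, 0], [0, 0, 0], [0, 0, 0], [0, 0, 0], [0, 0, 0]], grip=[0, 0, 0, 0, 0])

```text
t: 3.4
tool_pos: [0.4985, 0.1462, 0.2914]
tool_rot: [[0.487, 0.874, 0.001], [0.874, -0.487, -0.0], [-0.0, 0.001, -1.0]]
contact_force: [0.9, 0.6, -0.3]
grip_width: 0.0851
gripper_force: 0.0
```

drive_tool(travel=[[0.629, -0.56, 0.567], [0.629, -0.56, 0.567], [0.629, -0.56, 0.567], [0.629, -0.56, 0.567], [0.629, -0.56, 0.567], [0.629, -0.56, 0.567], [0.629, -0.56, 0.567], [0.629, -0.56, 0.567], [0.629, -0.56, 0.567]], dr=[[0, 0, 0], [0, 0, 0], [0, 0, 0], [0, 0, 0], [0, 0, 0], [0, 0, 0], [0, 0, 0], [0, 0, 0], [0, 0, 0]], grip=[0, 0, 0, 0, 0, 0, 0, 0, 0])

```text
t: 4.3
tool_pos: [0.4442, 0.3907, 0.1218]
tool_rot: [[0.486, 0.874, 0.001], [0.874, -0.486, -0.0], [0.0, 0.001, -1.0]]
contact_force: [0.7, 0.4, -0.5]
grip_width: 0.0852
gripper_force: 0.0
```

Run:
```python
from h import *
s=bot.observe();print(s["t"],s["tool_pos"],s["tool_rot"].round(3),s["qpos"].round(1))
a=to([.4445,.3965,.004],-29)
c=cam("scene")
m=bot.masks_of("scene","carton_loose_center")
for k in m[:3]: print(k["score"],k["box"])
c=cam("top");H=cv2.cvtColor(c["pixels"],cv2.COLOR_RGB2HSV)
```

```text
4.3 [0.44417055 0.39074431 0.12175162] [[ 0.486  0.874  0.001]
 [ 0.874 -0.486 -0.   ]
 [ 0.     0.001 -1.   ]] [30.5 35.8 92.5 -0.  51.6 59.7]
travel [ 0.0171 -0.0087  0.3925] dr [ 0.0003 -0.0001 -0.0006]
0.81 [378.0, 283.7, 44.0, 31.0]
0.58 [337.8, 269.5, 27.8, 28.9]
0.43 [218.8, 205.7, 33.6, 23.2]
```

drive_tool(travel=[[0.017, -0.009, 0.15], [0.017, -0.009, 0.25], [0.017, -0.009, 0.32], [0.017, -0.009, 0.36], [0.017, -0.009, 0.39], [0.017, -0.009, 0.39], [0.017, -0.009, 0.39]], dr=[[0, 0, 0], [0, 0, 0], [0, 0, 0], [0, 0, 0], [0, 0, 0], [0, 0, 0], [0, 0, 0]], grip=[0, 0, 0, 0, 0, 0, 0])

```text
t: 5.15
tool_pos: [0.4441, 0.3976, 0.0051]
tool_rot: [[0.486, 0.874, 0.002], [0.874, -0.486, 0.001], [0.002, 0.001, -1.0]]
contact_force: [0.4, 0.8, -0.1]
grip_width: 0.0854
gripper_force: 0.0
```

Run:
```python
from h import *
s=bot.observe();print(s["t"],s["tool_pos"],s["contact_force"])
c=cam("scene");cv2.imwrite("pics/g1.png",cv2.resize(c["pixels"][230:340,330:470,::-1],None,fx=4,fy=4,interpolation=cv2.INTER_CUBIC))
```

```text
5.15 [0.44413067 0.39757973 0.00514354] [ 0.42223134  0.79247767 -0.12601856]
```

View pics/g1.png

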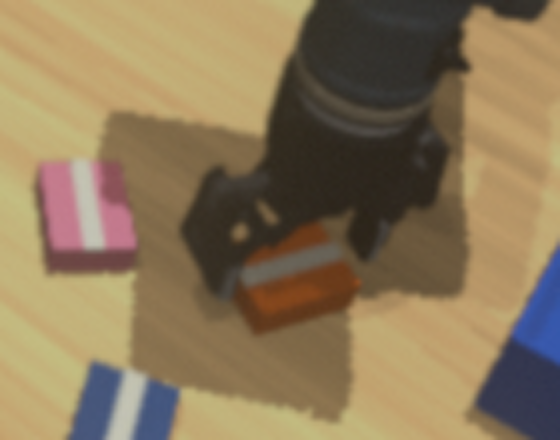

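The fingers straddle the orange carton, with its stripe at crop (290,262) between the pads. The pink carton at (85,215) is clear. Closing.

drive_tool(travel=[[0, 0, 0], [0, 0, 0], [0, 0, 0], [0, 0, 0], [0, 0, 0], [0, 0, 0]], dr=[[0, 0, 0], [0, 0, 0], [0, 0, 0], [0, 0, 0], [0, 0, 0], [0, 0, 0]], grip=[0.4, 0.4, 0.4, 0.4, 0.4, 0.4], force=35)

```text
t: 5.8
tool_pos: [0.4439, 0.3978, 0.0054]
tool_rot: [[0.485, 0.874, 0.002], [0.874, -0.485, 0.001], [0.002, 0.001, -1.0]]
contact_force: [-1.0, -1.0, 6.6]
grip_width: 0.0631
gripper_force: 39.6
```

Run:
```python
from h import *
s=bot.observe();print(s["t"],s["tool_pos"],s["contact_force"],s["grip_width"],s["gripper_force"])
a=to([.47,.28,.20],-2.1); b=to([.50,.06,.27],-2.1,*a); c=to([.5784,-.03,.15],-2.1,*b)
```

```text
5.8 [0.44393066 0.39779922 0.00539127] [-1.02590004 -0.99749343  6.58527257] 0.0630832266584315 39.58835184574127
travel [-0.3     0.2673 -0.6489] dr [ 0.0005 -0.0004 -0.1497]
travel [-0.7292  0.1268 -0.2333] dr [0. 0. 0.]
travel [-0.2902  0.2722  0.4   ] dr [0. 0. 0.]
```

drive_tool(travel=[[0, 0, -0.15], [-0.1, 0.09, -0.3], [-0.3, 0.267, -0.65], [-0.3, 0.267, -0.65], [-0.3, 0.267, -0.65], [-0.3, 0.267, -0.65], [-0.3, 0.267, -0.65]], dr=[[0, 0, 0], [0, 0, -0.04], [0, 0, -0.08], [0, 0, -0.12], [0, 0, -0.15], [0, 0, -0.15], [0, 0, -0.15]], grip=[0.4, 0.4, 0.4, 0.4, 0.4, 0.4, 0.4])

```text
t: 6.5
tool_pos: [0.4696, 0.2795, 0.1997]
tool_rot: [[0.038, 0.999, 0.001], [0.999, -0.038, 0.001], [0.001, 0.001, -1.0]]
contact_force: [0.1, 0.6, -1.8]
grip_width: 0.0629
gripper_force: 40.1
```

drive_tool(travel=[[-0.729, 0.127, -0.233], [-0.729, 0.127, -0.233], [-0.729, 0.127, -0.233], [-0.729, 0.127, -0.233], [-0.729, 0.127, -0.233], [-0.729, 0.127, -0.233]], dr=[[0, 0, 0], [0, 0, 0], [0, 0, 0], [0, 0, 0], [0, 0, 0], [0, 0, 0]], grip=[0.4, 0.4, 0.4, 0.4, 0.4, 0.4])

```text
t: 7.1
tool_pos: [0.5008, 0.0573, 0.2685]
tool_rot: [[0.04, 0.999, -0.0], [0.999, -0.04, -0.001], [-0.001, -0.0, -1.0]]
contact_force: [0.2, 1.1, -1.8]
grip_width: 0.0632
gripper_force: 40.1
```

drive_tool(travel=[[-0.29, 0.272, 0.1], [-0.29, 0.272, 0.2], [-0.29, 0.272, 0.3], [-0.29, 0.272, 0.4], [-0.29, 0.272, 0.4], [-0.29, 0.272, 0.4]], dr=[[0, 0, 0], [0, 0, 0], [0, 0, 0], [0, 0, 0], [0, 0, 0], [0, 0, 0]], grip=[0.4, 0.4, 0.4, 0.4, 0.4, 0.4])

```text
t: 7.7
tool_pos: [0.5767, -0.0281, 0.1473]
tool_rot: [[0.035, 0.999, -0.005], [0.999, -0.035, 0.002], [0.002, -0.005, -1.0]]
contact_force: [0.4, 0.0, -0.8]
grip_width: 0.063
gripper_force: 40.0
```

Run:
```python
from h import *
s=bot.observe();print(s["t"],s["tool_pos"],s["contact_force"],s["grip_width"])
a=to([.5784,-.03,.105],-2.1)
c=cam("scene");I=cv2.resize(c["pixels"][140:270,180:320,::-1],None,fx=4.5,fy=4.5,interpolation=cv2.INTER_CUBIC)
t=s["tool_pos"];h=t[2]-.0054; R=s["tool_rot"]
for z,col in((h,(0,255,0)),(h+.024,(255,255,0))):
    P=[[t[0],t[1],z]+R[:,1]*a*.032*1+R[:,0]*b*.025 for a,b in((-1,-1),(1,-1),(1,1),(-1,1))]
    q=((proj(c,P)-[180,140]+.5)*4.5).astype(np.int32);cv2.polylines(I,[q.reshape(-1,1,2)],True,col,1)
cv2.imwrite("pics/p1.png",I)
```

```text
7.7 [ 0.57671244 -0.02809539  0.1472941 ] [ 0.41701215  0.04088506 -0.76673957] 0.0630018243709933
travel [-0.0064  0.0066  0.1409] dr [-0.0017 -0.0005  0.0006]
```

View pics/p1.png

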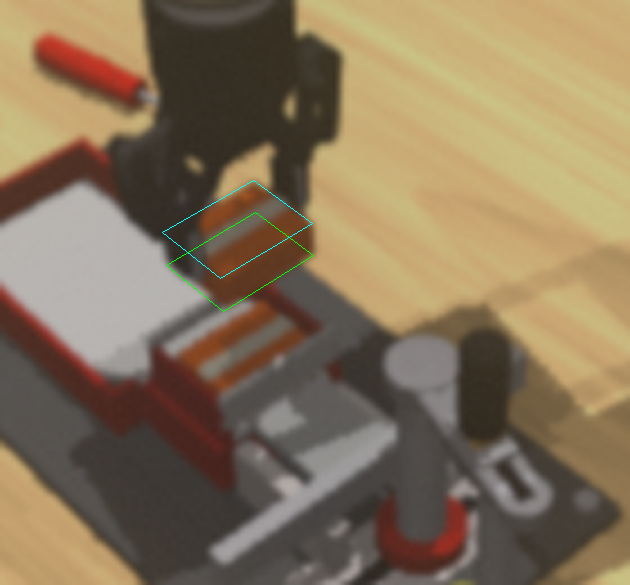

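The carton hangs where predicted: the outline fits its corners at (312,225), (312,258) and (223,310). The finger tips are well above its underside. Lowering into the magazine mouth.

drive_tool(travel=[[-0.006, 0.006, 0.03], [-0.006, 0.006, 0.07], [-0.006, 0.006, 0.11], [-0.006, 0.006, 0.14], [-0.006, 0.006, 0.14], [-0.006, 0.006, 0.14]], dr=[[0, 0, 0], [0, 0, 0], [0, 0, 0], [0, 0, 0], [0, 0, 0], [0, 0, 0]], grip=[0.4, 0.4, 0.4, 0.4, 0.4, 0.4])

```text
t: 8.35
tool_pos: [0.5798, -0.0319, 0.1068]
tool_rot: [[0.036, 0.999, -0.001], [0.999, -0.036, 0.0], [0.0, -0.001, -1.0]]
contact_force: [-0.3, 0.8, -1.9]
grip_width: 0.0633
gripper_force: 40.0
```

Run:
```python
from h import *
s=bot.observe();print(s["t"],s["tool_pos"],s["contact_force"],s["grip_width"])
a=to([.5784,-.03,.081],-2.1)
```

```text
8.35 [ 0.57981711 -0.03187178  0.10677605] [-0.25358331  0.82530533 -1.93680543] 0.06326170740559725
travel [ 0.006  -0.0049  0.0859] dr [-0.0002 -0.0001  0.0002]
```

drive_tool(travel=[[0.006, -0.005, 0.02], [0.006, -0.005, 0.035], [0.006, -0.005, 0.05], [0.006, -0.005, 0.06], [0.006, -0.005, 0.07], [0.006, -0.005, 0.078], [0.006, -0.005, 0.084], [0.006, -0.005, 0.084]], dr=[[0, 0, 0], [0, 0, 0], [0, 0, 0], [0, 0, 0], [0, 0, 0], [0, 0, 0], [0, 0, 0], [0, 0, 0]], grip=[0.4, 0.4, 0.4, 0.4, 0.4, 0.4, 0.4, 0.4])

```text
t: 9.15
tool_pos: [0.5784, -0.03, 0.0817]
tool_rot: [[0.036, 0.999, -0.0], [0.999, -0.036, 0.0], [0.0, -0.0, -1.0]]
contact_force: [0.0, -0.4, -1.5]
grip_width: 0.063
gripper_force: 40.1
```

drive_tool(travel=[[0, 0, 0.005], [0, 0, 0.005], [0, 0, 0.005], [0, 0, 0.005], [0, 0, 0.005], [0, 0, 0.005]], dr=[[0, 0, 0], [0, 0, 0], [0, 0, 0], [0, 0, 0], [0, 0, 0], [0, 0, 0]], grip=[0.4, 0.4, 0.1, 0.1, 0.05, 0.05])

```text
t: 9.75
tool_pos: [0.5787, -0.0301, 0.0806]
tool_rot: [[0.036, 0.999, 0.0], [0.999, -0.036, -0.0], [-0.0, 0.0, -1.0]]
contact_force: [-0.1, -0.7, -0.3]
grip_width: 0.0808
gripper_force: 0.0
```

drive_tool(travel=[[0, 0, -0.05], [0, 0, -0.15], [0, 0, -0.3], [0, 0, -0.45], [0, 0, -0.6], [0, 0, -0.6]], dr=[[0, 0, 0], [0, 0, 0], [0, 0, 0], [0, 0, 0], [0, 0, 0], [0, 0, 0]], grip=[0.05, 0.05, 0.05, 0.05, 0.05, 0.05])

```text
t: 10.35
tool_pos: [0.5828, -0.0309, 0.2678]
tool_rot: [[0.036, 0.999, 0.015], [0.999, -0.036, -0.004], [-0.003, 0.015, -1.0]]
contact_force: [1.0, -0.3, -0.5]
grip_width: 0.0814
gripper_force: 0.0
```

Run:
```python
from h import *
s=bot.observe();print(s["t"],s["tool_pos"],s["contact_force"],s["grip_width"],s["qpos"].round(1))
c=cam("scene")
O=np.array([0.579,-0.0150,0]);th=np.radians(-2.13);R=np.array([[np.cos(th),-np.sin(th),0],[np.sin(th),np.cos(th),0],[0,0,1]])
I=cv2.resize(c["pixels"][180:280,200:310,::-1],None,fx=6,fy=6,interpolation=cv2.INTER_CUBIC)
for z,x,y,col in((.098,.032,.025,(255,255,0)),):
    P=np.array([[-x,-y-.015,z],[x,-y-.015,z],[x,y-.015,z],[-x,y-.015,z]])@R.T+O
    q=((proj(c,P)-[200,180]+.5)*6).astype(np.int32);cv2.polylines(I,[q.reshape(-1,1,2)],True,col,1)
# knob silhouette fit
m=[k for k in bot.masks_of("scene","knob")][0];print(m["score"],m["box"])
G=cv2.cvtColor(c["pixels"],cv2.COLOR_RGB2GRAY)
def sil(c,x,y,shape):
    a=np.linspace(0,2*np.pi,24);P=np.array([[x+.0125*np.cos(t),y+.0125*np.sin(t),z] for z in(.165,.221) for t in a])
    h=cv2.convexHull(((proj(c,P)+.5)*16).astype(np.int32));M=np.zeros(shape,np.uint8);cv2.fillConvexPoly(M,h,1,cv2.LINE_8,4);return M>0
best=max(((lambda S:(S&m["region"]).sum()/(S|m["region"]).sum())(sil(c,x,y,G.shape)),x,y) for x in np.arange(.575,.6,.001) for y in np.arange(.148,.176,.001));print("iou",best)
S=sil(c,best[1],best[2],G.shape)
cc=[q for q in cv2.findContours(S.astype(np.uint8),0,2)[0]][0];cv2.polylines(I,[((cc-[200,180]+.5)*6).astype(np.int32)],True,(0,255,0),1)
cv2.imwrite("pics/p2.png",I)
c=cam("top");m=bot.masks_of("top","knob")[0];print(m["score"],m["box"])
best=sorted(((lambda S:(S&m["region"]).sum()/(S|m["region"]).sum())(sil(c,x,y,G.shape)),x,y) for x in np.arange(.575,.6,.001) for y in np.arange(.148,.176,.001))[-3:];print("iou",best)
```

```text
10.35 [ 0.58276737 -0.03090788  0.26775962] [ 1.00777678 -0.30723643 -0.4800739 ] 0.08138003888002589 [-14.   24.4  86.4   0.   68.4 -12. ]
0.59 [281.1, 213.3, 14.9, 27.0]
iou (np.float64(0.8302469135802469), np.float64(0.59), np.float64(0.163))
0.63 [193.4, 150.6, 9.2, 10.7]
iou [(np.float64(0.9009009009009009), np.float64(0.59), np.float64(0.167)), (np.float64(0.9009009009009009), np.float64(0.591), np.float64(0.166)), (np.float64(0.9174311926605505), np.float64(0.591), np.float64(0.167))]
```

View pics/p2.png

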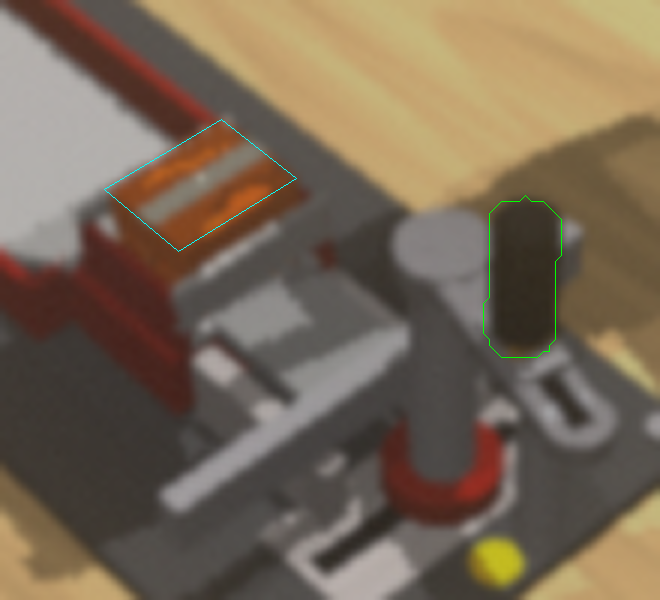

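The carton is seated flat in the magazine: its top face is at about (200,185) in the crop, on the predicted outline. The knob silhouette matches at (525,278). Next, to the knob.

drive_tool(travel=[[0.2, 0, 0], [0.4, 0, 0], [0.648, 0.015, 0], [0.648, 0.015, 0], [0.648, 0.015, 0], [0.648, 0.015, 0], [0.648, 0.015, 0]], dr=[[0, 0, 0.03], [0, 0, 0.06], [0, 0, 0.083], [0, 0, 0.083], [0, 0, 0.083], [0, 0, 0.083], [0, 0, 0.083]], grip=[0, 0, 0, 0, 0, 0, 0])

```text
t: 11.25
tool_pos: [0.5893, 0.1631, 0.2589]
tool_rot: [[0.293, 0.956, -0.003], [0.956, -0.293, -0.001], [-0.002, -0.003, -1.0]]
contact_force: [0.4, -0.7, 0.2]
grip_width: 0.0855
gripper_force: 0.0
```

Run:
```python
from h import *
s=bot.observe();print(s["t"],s["tool_pos"],s["contact_force"],s["grip_width"],s["qpos"].round(1))
print(s["tool_rot"].round(4));to([.590,.165,.175],-17)
```

```text
11.25 [0.58933043 0.16309054 0.25891293] [ 0.36645855 -0.6533967   0.15802986] 0.08546325364736558 [ 5.  27.6 82.2 -0.  70.4 22.1]
[[ 2.930e-01  9.561e-01 -3.100e-03]
 [ 9.561e-01 -2.930e-01 -9.000e-04]
 [-1.700e-03 -2.700e-03 -1.000e+00]]
travel [0.0072 0.001  0.2797] dr [-0.0009  0.0006 -0.0002]
```

drive_tool(travel=[[0.007, 0, 0.06], [0.007, 0, 0.12], [0.007, 0, 0.18], [0.007, 0, 0.23], [0.007, 0, 0.27], [0.007, 0, 0.28], [0.007, 0, 0.28], [0.007, 0, 0.28]], dr=[[0, 0, 0], [0, 0, 0], [0, 0, 0], [0, 0, 0], [0, 0, 0], [0, 0, 0], [0, 0, 0], [0, 0, 0]], grip=[0, 0, 0, 0, 0, 0.1, 0.2, 0.3])

```text
t: 12.05
tool_pos: [0.5913, 0.1658, 0.1771]
tool_rot: [[0.293, 0.956, 0.001], [0.956, -0.293, 0.0], [0.001, 0.001, -1.0]]
contact_force: [-0.2, 0.4, 0.3]
grip_width: 0.0602
gripper_force: 0.0
```

drive_tool(travel=[[0, 0, 0], [0, 0, 0], [0, 0, 0], [0, 0, 0], [0, 0, 0], [0, 0, 0], [0, 0, 0], [0, 0, 0]], dr=[[0, 0, 0], [0, 0, 0], [0, 0, 0], [0, 0, 0], [0, 0, 0], [0, 0, 0], [0, 0, 0], [0, 0, 0]], grip=[0.4, 0.5, 0.55, 0.6, 0.65, 0.7, 0.8, 0.85], force=50)

```text
t: 12.85
tool_pos: [0.5905, 0.1662, 0.1766]
tool_rot: [[0.292, 0.956, -0.0], [0.956, -0.292, 0.0], [0.0, -0.0, -1.0]]
contact_force: [-1.5, 0.5, 1.7]
grip_width: 0.0242
gripper_force: 48.9
```

Run:
```python
from h import *
s=bot.observe();print(s["t"],s["tool_pos"],s["contact_force"],s["moment"],s["grip_width"],s["qpos"].round(1))
for n in("top","scene"):
    c=cam(n);I=c["pixels"]
    cv2.imwrite(f"pics/k_{n}.png",cv2.resize((I[130:200,170:260] if n=="top" else I[170:300,220:340])[:,:,::-1],None,fx=8 if n=="top" else 4.5,fy=8 if n=="top" else 4.5,interpolation=cv2.INTER_CUBIC))
```

```text
12.85 [0.59046247 0.1662087  0.17659267] [-1.4981715   0.5003938   1.69630657] [-0.00112587  0.27137781 -0.0003886 ] 0.02420630157747017 [ 5.3 33.  86.8  0.  60.2 22.3]
```

View pics/k_scene.png

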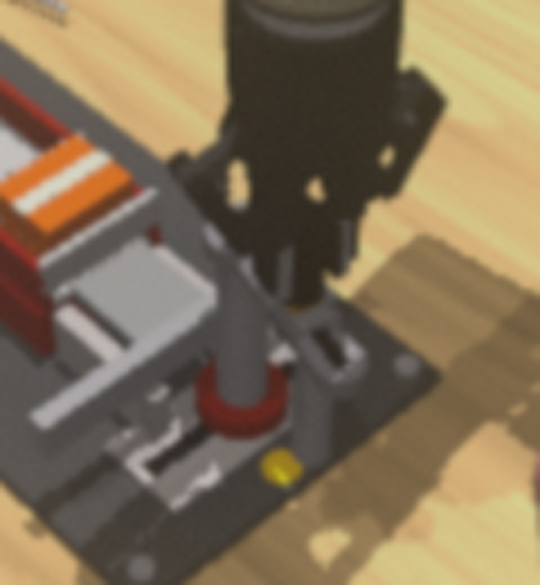

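The knob is held: width 24.2 mm, both fingers around it at about (310,260), and the arm slot shows at (340,350). The carton is flat at (70,180). Turning starts slowly to learn the circle from the radial force.

```bash
cat > k.py <<'E'
import json,sys,os
from h import *
# state: c = commanded xy (model), pts=[[x,y,fx,fy],...]
def load(): return json.load(open("st.json"))
def save(s): json.dump(s,open("st.json","w"))
def addpt(s):
    o=bot.observe();p=o["tool_pos"][:2];f=o["contact_force"];s["pts"].append([*p,*f[:2]])
    print("t",o["t"],"pos",p.round(4),"cmd",np.round(s["c"],4),"z",o["tool_pos"][2].round(4),"F",f.round(1))
def fit(s,prior=(0.571,0.1044,0.0645),sp=.003):
    from scipy.optimize import least_squares
    P=np.array(s["pts"])
    def res(q,full=False):
        d=P[:,:2]-q[:2];r=np.linalg.norm(d,axis=1);u=d/r[:,None];fr=(P[:,2:]*u).sum(1)
        e=r+fr/2500-q[2]          # knob unloaded radius = r - delta, delta=-Fr/2500
        return fr if full else np.r_[e/.0005,(q-prior)/sp]
    q=least_squares(res,prior).x;print("fit",q.round(4),"radialF last",res(q,True)[-4:].round(1));return q
def gen(s,q,phis):
    R=np.array(s["R"]);c0=np.array(s["c"]);out=[]
    for a in np.radians(phis):
        w=np.array([q[0]+q[2]*np.cos(a)-c0[0],q[1]+q[2]*np.sin(a)-c0[1]])
        v=R.T@np.r_[w,0]/.3; out.append([round(float(v[0]),3),round(float(v[1]),3),0])
    v=np.array(out[-1])*.3; s["c"]=list(c0+(R@v)[:2]); print(json.dumps(out))
E
python3 - <<'E'
from k import *
o=bot.observe()
a=np.radians(-17.0);R=[[-np.sin(a),np.cos(a),0],[np.cos(a),np.sin(a),0],[0,0,-1.]]
s=dict(c=[0.5905,0.1662],R=R,pts=[]);addpt(s)
q=np.array([.571,.1044,0]);q[2]=np.hypot(*(np.array(s["c"])-q[:2]));p0=np.degrees(np.arctan2(.1662-q[1],.5905-q[0]));print(q,p0)
gen(s,q,p0+np.array([1,2.5,5,8,11,14,17,20,22,23]));save(s)
E
```

```text
t 12.95 pos [0.5905 0.1662] cmd [0.5905 0.1662] z 0.1766 F [-1.9 -0.5  2.8]
[0.571      0.1044     0.06480347] 72.48774384246714
[[0.0, -0.004, 0], [-0.0, -0.009, 0], [-0.001, -0.019, 0], [-0.002, -0.03, 0], [-0.004, -0.041, 0], [-0.006, -0.052, 0], [-0.009, -0.063, 0], [-0.012, -0.074, 0], [-0.015, -0.081, 0], [-0.016, -0.085, 0]]
```

drive_tool(travel=[[0, -0.004, 0], [0, -0.009, 0], [-0.001, -0.019, 0], [-0.002, -0.03, 0], [-0.004, -0.041, 0], [-0.006, -0.052, 0], [-0.009, -0.063, 0], [-0.012, -0.074, 0], [-0.015, -0.081, 0], [-0.016, -0.085, 0]], dr=[[0, 0, 0], [0, 0, 0], [0, 0, 0], [0, 0, 0], [0, 0, 0], [0, 0, 0], [0, 0, 0], [0, 0, 0], [0, 0, 0], [0, 0, 0]], grip=[0.85, 0.85, 0.85, 0.85, 0.85, 0.85, 0.85, 0.85, 0.85, 0.85])

```text
t: 13.95
tool_pos: [0.5646, 0.1688, 0.1766]
tool_rot: [[0.292, 0.956, 0.0], [0.956, -0.292, -0.0], [-0.0, 0.0, -1.0]]
contact_force: [2.3, -0.5, 2.4]
grip_width: 0.0239
gripper_force: 49.1
```

Run:
```python
from k import *
s=load();addpt(s);q=fit(s)
p0=np.degrees(np.arctan2(s["c"][1]-q[1],s["c"][0]-q[0]));print(p0)
gen(s,q,p0+np.array([2,5,8,11,14,17,20,23,25.5,27]));save(s)
```

```text
t 13.95 pos [0.5646 0.1688] cmd [0.5647 0.1691] z 0.1766 F [ 2.3 -0.5  2.4]
fit [0.5709 0.1044 0.0645] radialF last [-1.  -0.8]
95.46849294516453
[[-0.005, -0.006, 0], [-0.01, -0.016, 0], [-0.015, -0.026, 0], [-0.021, -0.036, 0], [-0.027, -0.045, 0], [-0.034, -0.054, 0], [-0.042, -0.062, 0], [-0.05, -0.07, 0], [-0.056, -0.077, 0], [-0.061, -0.081, 0]]
```

drive_tool(travel=[[-0.004, -0.006, 0], [-0.009, -0.016, 0], [-0.015, -0.026, 0], [-0.021, -0.036, 0], [-0.027, -0.045, 0], [-0.034, -0.054, 0], [-0.042, -0.062, 0], [-0.05, -0.07, 0], [-0.056, -0.077, 0], [-0.061, -0.081, 0]], dr=[[0, 0, 0], [0, 0, 0], [0, 0, 0], [0, 0, 0], [0, 0, 0], [0, 0, 0], [0, 0, 0], [0, 0, 0], [0, 0, 0], [0, 0, 0]], grip=[0.85, 0.85, 0.85, 0.85, 0.85, 0.85, 0.85, 0.85, 0.85, 0.85])

```text
t: 14.95
tool_pos: [0.5365, 0.1582, 0.1766]
tool_rot: [[0.292, 0.956, 0.001], [0.956, -0.292, -0.0], [-0.0, 0.001, -1.0]]
contact_force: [4.5, -2.0, 3.8]
grip_width: 0.0237
gripper_force: 49.1
```

Run:
```python
from k import *
s=load();addpt(s);q=fit(s)
p0=np.degrees(np.arctan2(s["c"][1]-q[1],s["c"][0]-q[0]));print(p0)
gen(s,q,p0+np.array([2,5,8,11,14,17,20,23,26,28.5]));save(s)
```

```text
t 14.95 pos [0.5365 0.1582] cmd [0.5361 0.1587] z 0.1766 F [ 4.5 -2.   3.8]
fit [0.5733 0.1054 0.063 ] radialF last [-0.9 -0.8 -4.2]
124.93174824645432
[[-0.01, 0.001, 0], [-0.019, -0.006, 0], [-0.028, -0.011, 0], [-0.038, -0.017, 0], [-0.048, -0.021, 0], [-0.058, -0.026, 0], [-0.068, -0.029, 0], [-0.079, -0.032, 0], [-0.09, -0.035, 0], [-0.099, -0.037, 0]]
```

drive_tool(travel=[[-0.008, 0, 0], [-0.018, -0.006, 0], [-0.028, -0.011, 0], [-0.038, -0.017, 0], [-0.048, -0.021, 0], [-0.058, -0.026, 0], [-0.068, -0.029, 0], [-0.079, -0.032, 0], [-0.09, -0.035, 0], [-0.099, -0.037, 0]], dr=[[0, 0, 0], [0, 0, 0], [0, 0, 0], [0, 0, 0], [0, 0, 0], [0, 0, 0], [0, 0, 0], [0, 0, 0], [0, 0, 0], [0, 0, 0]], grip=[0.85, 0.85, 0.85, 0.85, 0.85, 0.85, 0.85, 0.85, 0.85, 0.85])

```text
t: 15.95
tool_pos: [0.5174, 0.1331, 0.1766]
tool_rot: [[0.293, 0.956, 0.001], [0.956, -0.293, 0.0], [0.0, 0.001, -1.0]]
contact_force: [4.5, -0.1, 3.3]
grip_width: 0.0239
gripper_force: 49.2
```

Run:
```python
from k import *
s=load();addpt(s);q=fit(s)
p0=np.degrees(np.arctan2(s["c"][1]-q[1],s["c"][0]-q[0]));print(p0)
gen(s,q,p0+np.array([2,5,8,11,14,17,20,23,25.5,27]));save(s)
```

```text
t 15.95 pos [0.5174 0.1331] cmd [0.5168 0.1335] z 0.1766 F [ 4.5 -0.1  3.3]
fit [0.5737 0.1083 0.0604] radialF last [-1.  -0.9 -4.3 -4.1]
156.06869372002816
[[-0.008, 0.006, 0], [-0.018, 0.005, 0], [-0.029, 0.005, 0], [-0.039, 0.005, 0], [-0.05, 0.006, 0], [-0.06, 0.008, 0], [-0.071, 0.01, 0], [-0.081, 0.013, 0], [-0.089, 0.015, 0], [-0.094, 0.017, 0]]
```

Run:
```python
from k import *
s=load();s["c"]=[0.5168,0.1335]
for sp in(.004,.006,.01): q=fit(s,(0.573,0.106,0.062),sp)
q=fit(s,(0.573,0.106,0.062),.006)
p0=np.degrees(np.arctan2(s["c"][1]-q[1],s["c"][0]-q[0]));print(p0)
gen(s,q,p0+np.array([2,5,8,11,14,17,20,23,25.5,27]));save(s)
```

```text
fit [0.5731 0.1098 0.0589] radialF last [-1.  -0.9 -4.3 -4.2]
fit [0.5727 0.1106 0.0582] radialF last [-1.  -0.9 -4.3 -4.2]
fit [0.5725 0.1112 0.0576] radialF last [-1.  -0.8 -4.3 -4.2]
fit [0.5727 0.1106 0.0582] radialF last [-1.  -0.9 -4.3 -4.2]
157.73405831630296
[[-0.007, 0.007, 0], [-0.018, 0.007, 0], [-0.028, 0.007, 0], [-0.038, 0.008, 0], [-0.048, 0.009, 0], [-0.058, 0.011, 0], [-0.068, 0.013, 0], [-0.078, 0.016, 0], [-0.086, 0.019, 0], [-0.09, 0.021, 0]]
```

drive_tool(travel=[[-0.008, 0.004, 0], [-0.018, 0.006, 0], [-0.028, 0.007, 0], [-0.038, 0.008, 0], [-0.048, 0.009, 0], [-0.058, 0.011, 0], [-0.068, 0.013, 0], [-0.078, 0.016, 0], [-0.086, 0.019, 0], [-0.09, 0.021, 0]], dr=[[0, 0, 0], [0, 0, 0], [0, 0, 0], [0, 0, 0], [0, 0, 0], [0, 0, 0], [0, 0, 0], [0, 0, 0], [0, 0, 0], [0, 0, 0]], grip=[0.85, 0.85, 0.85, 0.85, 0.85, 0.85, 0.85, 0.85, 0.85, 0.85])

```text
t: 16.95
tool_pos: [0.514, 0.1074, 0.1764]
tool_rot: [[0.294, 0.956, -0.002], [0.956, -0.294, 0.004], [0.003, -0.003, -1.0]]
contact_force: [1.7, 7.8, 6.6]
grip_width: 0.0236
gripper_force: 49.4
```

Run:
```python
from k import *
s=load();addpt(s);q=fit(s,(0.573,0.108,0.06),.006)
p0=np.degrees(np.arctan2(s["c"][1]-q[1],s["c"][0]-q[0]));print(p0)
gen(s,q,p0+np.array([2,5,8,11,14,17,20,23,25,26.5]));save(s)
```

```text
t 16.95 pos [0.514  0.1074] cmd [0.5149 0.1058] z 0.1764 F [1.7 7.8 6.6]
fit [0.5726 0.111  0.0578] radialF last [-0.8 -4.3 -4.2 -2.2]
-174.909280661671
[[-0.006, 0.003, 0], [-0.015, 0.007, 0], [-0.024, 0.012, 0], [-0.033, 0.017, 0], [-0.041, 0.023, 0], [-0.049, 0.029, 0], [-0.057, 0.036, 0], [-0.064, 0.043, 0], [-0.069, 0.048, 0], [-0.072, 0.051, 0]]
```

drive_tool(travel=[[-0.007, 0.003, 0], [-0.015, 0.007, 0], [-0.024, 0.012, 0], [-0.033, 0.017, 0], [-0.041, 0.023, 0], [-0.049, 0.029, 0], [-0.057, 0.036, 0], [-0.064, 0.043, 0], [-0.069, 0.048, 0], [-0.072, 0.051, 0]], dr=[[0, 0, 0], [0, 0, 0], [0, 0, 0], [0, 0, 0], [0, 0, 0], [0, 0, 0], [0, 0, 0], [0, 0, 0], [0, 0, 0], [0, 0, 0]], grip=[0.85, 0.85, 0.85, 0.85, 0.85, 0.85, 0.85, 0.85, 0.85, 0.85])

```text
t: 17.95
tool_pos: [0.5175, 0.0885, 0.1763]
tool_rot: [[0.297, 0.955, -0.012], [0.955, -0.297, 0.016], [0.011, -0.016, -1.0]]
contact_force: [-5.0, 23.2, 12.9]
grip_width: 0.0242
gripper_force: 50.3
```

Run:
```python
from k import *
s=load();addpt(s);q=fit(s,(0.573,0.109,0.06),.006)
p0=np.degrees(np.arctan2(s["c"][1]-q[1],s["c"][0]-q[0]));print(p0)
gen(s,q,p0+np.array([2,5,8,11,14,17,20,23,25.5,27.5]));save(s)
```

```text
t 17.95 pos [0.5175 0.0885] cmd [0.5232 0.0807] z 0.1763 F [-5.  23.2 12.9]
fit [0.5726 0.1109 0.0578] radialF last [-4.3 -4.2 -2.2 -4.1]
-148.49028106103225
[[-0.004, 0.005, 0], [-0.011, 0.013, 0], [-0.016, 0.021, 0], [-0.022, 0.03, 0], [-0.027, 0.039, 0], [-0.031, 0.048, 0], [-0.035, 0.057, 0], [-0.038, 0.067, 0], [-0.041, 0.075, 0], [-0.043, 0.081, 0]]
```

drive_tool(travel=[[-0.003, 0.007, 0], [-0.008, 0.015, 0], [-0.013, 0.023, 0], [-0.019, 0.032, 0], [-0.024, 0.04, 0], [-0.029, 0.048, 0]], dr=[[0, 0, 0], [0, 0, 0], [0, 0, 0], [0, 0, 0], [0, 0, 0], [0, 0, 0]], grip=[0.85, 0.85, 0.85, 0.85, 0.85, 0.85])

```text
t: 18.55
tool_pos: [0.5247, 0.0763, 0.1761]
tool_rot: [[0.296, 0.955, -0.021], [0.955, -0.295, 0.016], [0.009, -0.025, -1.0]]
contact_force: [-12.6, 20.8, 20.8]
grip_width: 0.0241
gripper_force: 50.9
```

Run:
```python
from k import *
s=load();s["c"]=list(np.array([.5232,.0807])+(np.array(s["R"])@np.array([-.029,.048,0]))[:2]*.3);addpt(s);q=fit(s,(0.573,0.109,0.06),.006)
p0=np.degrees(np.arctan2(s["c"][1]-q[1],s["c"][0]-q[0]));print(p0)
gen(s,q,p0+np.array([2,5,8,11,14,17,19]));save(s)
```

```text
t 18.55 pos [0.5247 0.0763] cmd [0.5344 0.0682] z 0.1761 F [-12.6  20.8  20.8]
fit [0.5728 0.1106 0.0581] radialF last [-4.2 -2.2 -4.  -1.9]
-132.11030575795766
[[-0.006, 0.005, 0], [-0.009, 0.014, 0], [-0.013, 0.024, 0], [-0.015, 0.034, 0], [-0.018, 0.044, 0], [-0.019, 0.054, 0], [-0.02, 0.06, 0]]
```

Run:
```python
from k import *
s=load();s["c"]=list(np.array([.5232,.0807])+(np.array(s["R"])@np.array([-.029,.048,0]))[:2]*.3)
q=np.array([.5728,.1106,.0581]);c0=s["c"]
for a,r in zip([2,5,8,11,14,17,19],[.0578,.0583,.0588,.0593,.0597,.060,.060]):
    t=dict(s);gen(t,[q[0],q[1],r],[-132.1+a])
s["c"]=t["c"];save(s)
```

```text
[[-0.005, 0.005, 0]]
[[-0.01, 0.014, 0]]
[[-0.015, 0.023, 0]]
[[-0.019, 0.033, 0]]
[[-0.023, 0.043, 0]]
[[-0.025, 0.053, 0]]
[[-0.026, 0.06, 0]]
```

drive_tool(travel=[[-0.005, 0.006, 0], [-0.01, 0.014, 0], [-0.015, 0.023, 0], [-0.019, 0.033, 0], [-0.023, 0.043, 0], [-0.025, 0.053, 0], [-0.026, 0.06, 0]], dr=[[0, 0, 0], [0, 0, 0], [0, 0, 0], [0, 0, 0], [0, 0, 0], [0, 0, 0], [0, 0, 0]], grip=[0.85, 0.85, 0.85, 0.85, 0.85, 0.85, 0.85])

```text
t: 19.25
tool_pos: [0.5386, 0.0617, 0.176]
tool_rot: [[0.294, 0.956, -0.024], [0.956, -0.294, 0.012], [0.004, -0.026, -1.0]]
contact_force: [-14.6, 14.4, 21.4]
grip_width: 0.0237
gripper_force: 51.1
```

```bash
cat >> k.py <<'E'
def genr(s,q,degs,rs):
    p0=np.degrees(np.arctan2(s["c"][1]-q[1],s["c"][0]-q[0])); rows=[]
    import io,contextlib
    for a,r in zip(degs,rs):
        t=dict(s)
        f=io.StringIO()
        with contextlib.redirect_stdout(f): gen(t,[q[0],q[1],r],[p0+a])
        rows.append(json.loads(f.getvalue())[0])
    s["c"]=t["c"];print("p0",p0.round(1),"rcmd0",rs[0],rows)
def info(s,q):
    P=s["pts"][-1]
    for n,p in(("act",P[:2]),("cmd",s["c"])):
        d=np.array(p)-q[:2];print(n,"r",np.hypot(*d).round(4),"ang",np.degrees(np.arctan2(d[1],d[0])).round(1))
    d=np.array(P[:2])-q[:2];d/=np.hypot(*d);print("Frad",d@P[2:],"Ftan",-d[1]*P[2]+d[0]*P[3])
E
python3 - <<'E'
from k import *
s=load();addpt(s);q=fit(s,(0.573,0.109,0.06),.006);info(s,q)
save(s);r0=np.hypot(*(np.array(s["c"])-q[:2]))
genr(s,q,[2,5,8,11,14,17,20,22],np.r_[np.linspace(r0,.0595,4),[.0595]*4])
save(s)
E
```

```text
t 19.25 pos [0.5386 0.0617] cmd [0.5494 0.0554] z 0.176 F [-14.6  14.4  21.4]
fit [0.5729 0.1105 0.0582] radialF last [-2.1 -3.9 -1.8 -3.4]
act r 0.0597 ang -125.0
cmd r 0.0599 ang -113.1
Frad -3.4004633709886494 Ftan -20.249876190648024
p0 -113.1 rcmd0 0.059883752293196146 [[-0.001, 0.007, 0], [-0.001, 0.017, 0], [-0.0, 0.028, 0], [0.001, 0.038, 0], [0.002, 0.048, 0], [0.004, 0.059, 0], [0.006, 0.069, 0], [0.008, 0.076, 0]]
```

drive_tool(travel=[[0, 0.008, 0], [0, 0.018, 0], [0.001, 0.028, 0], [0.002, 0.038, 0], [0.003, 0.048, 0], [0.005, 0.058, 0], [0.007, 0.068, 0], [0.009, 0.076, 0]], dr=[[0, 0, 0], [0, 0, 0], [0, 0, 0], [0, 0, 0], [0, 0, 0], [0, 0, 0], [0, 0, 0], [0, 0, 0]], grip=[0.85, 0.85, 0.85, 0.85, 0.85, 0.85, 0.85, 0.85])

```text
t: 20.05
tool_pos: [0.5612, 0.0538, 0.1761]
tool_rot: [[0.291, 0.956, -0.024], [0.957, -0.291, 0.004], [-0.003, -0.024, -1.0]]
contact_force: [-12.9, 1.7, 17.1]
grip_width: 0.0243
gripper_force: 50.7
```

```bash
cat > n.py <<'E'
from k import *
import ast
# usage: n.py "[last row actually sent]" "degs" r_end
s=load();s["c"]=list(np.array(s["c0"] if "c0" in s else s["c"])+(np.array(s["R"])@np.array(ast.literal_eval(sys.argv[1])))[:2]*.3)
addpt(s);q=fit(s,(0.573,0.109,0.06),.006);info(s,q);s["c0"]=list(s["c"])
d=eval(sys.argv[2]);r0=np.hypot(*(np.array(s["c"])-q[:2]));re=float(sys.argv[3])+q[2]
genr(s,q,d,np.linspace(r0,re,len(d)));s["c"]=s["c0"];save(s)
E
python3 - <<'E'
from k import *
s=load();s["c0"]=[0.5494,0.0554];save(s)
E
python3 n.py "[.009,.076,0]" "[2,5,8,11,14,17,20,22]" 0
```

```text
t 20.05 pos [0.5612 0.0538] cmd [0.572  0.0513] z 0.1761 F [-12.9   1.7  17.1]
fit [0.5729 0.1105 0.0583] radialF last [-3.9 -1.8 -3.4  1. ]
act r 0.0579 ang -101.7
cmd r 0.0592 ang -90.9
Frad 0.9670101989766733 Ftan -12.952206244409362
p0 -90.9 rcmd0 0.0591986803514699 [[0.002, 0.007, 0], [0.006, 0.016, 0], [0.01, 0.025, 0], [0.015, 0.035, 0], [0.02, 0.043, 0], [0.026, 0.052, 0], [0.032, 0.06, 0], [0.037, 0.065, 0]]
```

drive_tool(travel=[[0.002, 0.007, 0], [0.006, 0.016, 0], [0.01, 0.025, 0], [0.015, 0.035, 0], [0.02, 0.043, 0], [0.026, 0.052, 0], [0.032, 0.06, 0], [0.037, 0.065, 0]], dr=[[0, 0, 0], [0, 0, 0], [0, 0, 0], [0, 0, 0], [0, 0, 0], [0, 0, 0], [0, 0, 0], [0, 0, 0]], grip=[0.85, 0.85, 0.85, 0.85, 0.85, 0.85, 0.85, 0.85])

```text
t: 20.85
tool_pos: [0.5932, 0.0562, 0.1764]
tool_rot: [[0.292, 0.956, -0.002], [0.956, -0.292, 0.0], [-0.0, -0.002, -1.0]]
contact_force: [1.9, 0.1, 4.8]
grip_width: 0.0241
gripper_force: 49.5
```

```bash
python3 n.py "[.037,.065,0]" "[2,5,8,11,14,17,20,22]" 0
```

```text
t 20.85 pos [0.5932 0.0562] cmd [0.5939 0.0562] z 0.1764 F [1.9 0.1 4.8]
fit [0.5729 0.1105 0.0582] radialF last [-1.8 -3.4  1.   0.6]
act r 0.058 ang -69.4
cmd r 0.0582 ang -68.8
Frad 0.5747115896925468 Ftan 1.78874576946604
p0 -68.8 rcmd0 0.05821848464372158 [[0.004, 0.005, 0], [0.011, 0.013, 0], [0.018, 0.02, 0], [0.026, 0.027, 0], [0.034, 0.033, 0], [0.042, 0.039, 0], [0.05, 0.045, 0], [0.056, 0.048, 0]]
```

```bash
python3 n.py "[0,0,0]" "[2,5,8,11,14,17,20,22]" -0.0017
```

```text
t 20.85 pos [0.5932 0.0562] cmd [0.5939 0.0562] z 0.1764 F [1.9 0.1 4.8]
fit [0.5729 0.1105 0.0582] radialF last [-3.4  1.   0.6  0.6]
act r 0.058 ang -69.4
cmd r 0.0582 ang -68.8
Frad 0.5748605463346076 Ftan 1.7886979038891575
p0 -68.8 rcmd0 0.058223943706827284 [[0.004, 0.005, 0], [0.012, 0.012, 0], [0.019, 0.019, 0], [0.027, 0.025, 0], [0.036, 0.031, 0], [0.044, 0.036, 0], [0.053, 0.041, 0], [0.059, 0.044, 0]]
```

drive_tool(travel=[[0.004, 0.005, 0], [0.012, 0.012, 0], [0.019, 0.019, 0], [0.027, 0.025, 0], [0.036, 0.031, 0], [0.044, 0.036, 0], [0.053, 0.041, 0], [0.059, 0.044, 0]], dr=[[0, 0, 0], [0, 0, 0], [0, 0, 0], [0, 0, 0], [0, 0, 0], [0, 0, 0], [0, 0, 0], [0, 0, 0]], grip=[0.85, 0.85, 0.85, 0.85, 0.85, 0.85, 0.85, 0.85])

```text
t: 21.65
tool_pos: [0.614, 0.0705, 0.1766]
tool_rot: [[0.293, 0.956, 0.004], [0.956, -0.293, 0.002], [0.003, 0.004, -1.0]]
contact_force: [7.1, 3.2, 1.9]
grip_width: 0.0237
gripper_force: 49.3
```

```bash
python3 n.py "[.059,.044,0]" "[2,5,8,11,14,17,20,22]" -0.0015
```

```text
t 21.65 pos [0.614  0.0705] cmd [0.6117 0.0693] z 0.1766 F [7.1 3.2 1.9]
fit [0.5729 0.1105 0.0583] radialF last [1.  0.6 0.6 2.8]
act r 0.0573 ang -44.2
cmd r 0.0566 ang -46.8
Frad 2.8378082108659974 Ftan 7.291086151151381
p0 -46.8 rcmd0 0.05658032458390112 [[0.006, 0.003, 0], [0.015, 0.008, 0], [0.024, 0.012, 0], [0.033, 0.015, 0], [0.042, 0.018, 0], [0.052, 0.021, 0], [0.062, 0.023, 0], [0.068, 0.024, 0]]
```

drive_tool(travel=[[0.006, 0.003, 0], [0.015, 0.008, 0], [0.024, 0.013, 0], [0.033, 0.016, 0], [0.042, 0.02, 0], [0.052, 0.023, 0], [0.062, 0.025, 0], [0.068, 0.026, 0]], dr=[[0, 0, 0], [0, 0, 0], [0, 0, 0], [0, 0, 0], [0, 0, 0], [0, 0, 0], [0, 0, 0], [0, 0, 0]], grip=[0.85, 0.85, 0.85, 0.85, 0.85, 0.85, 0.85, 0.85])

```text
t: 22.45
tool_pos: [0.6263, 0.0893, 0.1766]
tool_rot: [[0.293, 0.956, 0.002], [0.956, -0.293, 0.005], [0.005, 0.001, -1.0]]
contact_force: [4.8, 6.4, 4.0]
grip_width: 0.0235
gripper_force: 49.4
```

```bash
python3 n.py "[.068,.026,0]" "[2,5,9,13,17,21,25,29,32,34]" 0
```

```text
t 22.45 pos [0.6263 0.0893] cmd [0.6251 0.0865] z 0.1766 F [4.8 6.4 4. ]
fit [0.5729 0.1105 0.0583] radialF last [0.6 0.6 2.8 2.1]
act r 0.0574 ang -21.7
cmd r 0.0574 ang -24.7
Frad 2.1052899492212926 Ftan 7.732369369165758
p0 -24.7 rcmd0 0.0574361468980013 [[0.007, 0.001, 0], [0.017, 0.002, 0], [0.03, 0.002, 0], [0.043, 0.002, 0], [0.057, 0.0, 0], [0.07, -0.002, 0], [0.083, -0.005, 0], [0.096, -0.009, 0], [0.105, -0.013, 0], [0.112, -0.016, 0]]
```

drive_tool(travel=[[0.007, 0.001, 0], [0.017, 0.002, 0], [0.03, 0.002, 0], [0.043, 0.002, 0], [0.057, 0, 0], [0.07, -0.002, 0], [0.083, -0.005, 0], [0.096, -0.009, 0], [0.105, -0.013, 0], [0.112, -0.016, 0]], dr=[[0, 0, 0], [0, 0, 0], [0, 0, 0], [0, 0, 0], [0, 0, 0], [0, 0, 0], [0, 0, 0], [0, 0, 0], [0, 0, 0], [0, 0, 0]], grip=[0.85, 0.85, 0.85, 0.85, 0.85, 0.85, 0.85, 0.85, 0.85, 0.85])

```text
t: 23.45
tool_pos: [0.63, 0.1195, 0.1765]
tool_rot: [[0.292, 0.956, -0.002], [0.956, -0.292, -0.002], [-0.002, -0.001, -1.0]]
contact_force: [1.9, -0.6, 5.6]
grip_width: 0.0239
gripper_force: 49.7
```

```bash
python3 n.py "[.112,-.016,0]" "[2,5,9,13,17,21,25,29,33,37]" 0
python3 - <<'E'
from h import *
c=cam("scene");H=cv2.cvtColor(c["pixels"],cv2.COLOR_RGB2HSV)
m=((H[...,1]>140)&(H[...,0]>5)&(H[...,0]<17)&(H[...,2]>90)).astype(np.uint8);m[:170]=0;m[300:]=0;m[:,:140]=0;m[:,330:]=0
n,l,st,ce=cv2.connectedComponentsWithStats(m)
for i in range(1,n):
    if st[i,4]>15:print(st[i],ce[i].round(1))
O=np.array([0.579,-0.0150,0]);print(proj(c,[O+[0.0,-.015,.098],O+[0,-.015,.074],O+[-.005,-.15,.035]]).round(0))
E
```

```text
t 23.45 pos [0.63   0.1195] cmd [0.6303 0.1201] z 0.1765 F [ 1.9 -0.6  5.6]
fit [0.573  0.1105 0.0583] radialF last [0.6 2.8 2.1 1.8]
act r 0.0577 ang 9.0
cmd r 0.0582 ang 9.4
Frad 1.794074306828312 Ftan -0.842732590489611
p0 9.4 rcmd0 0.05817729167686433 [[0.006, -0.003, 0], [0.015, -0.008, 0], [0.026, -0.016, 0], [0.037, -0.024, 0], [0.047, -0.033, 0], [0.057, -0.042, 0], [0.065, -0.053, 0], [0.074, -0.063, 0], [0.081, -0.075, 0], [0.087, -0.087, 0]]
[163 171  56  36 176] [183.5 184.1]
[190 191  26  22 267] [203.1 201.9]
[218 211  14  12  63] [224.8 216. ]
[224 218  15   9  55] [231.2 222.4]
[[233. 210.]
 [233. 217.]
 [204. 202.]]
```

The first carton is in the tray (orange blob at (203,202)) and the second has dropped in the magazine (blobs at (225,216) and (231,222)). Continuing.

drive_tool(travel=[[0.008, -0.004, 0], [0.016, -0.009, 0], [0.026, -0.016, 0], [0.037, -0.024, 0], [0.047, -0.033, 0], [0.057, -0.042, 0], [0.065, -0.053, 0], [0.074, -0.063, 0], [0.081, -0.075, 0], [0.087, -0.087, 0]], dr=[[0, 0, 0], [0, 0, 0], [0, 0, 0], [0, 0, 0], [0, 0, 0], [0, 0, 0], [0, 0, 0], [0, 0, 0], [0, 0, 0], [0, 0, 0]], grip=[0.85, 0.85, 0.85, 0.85, 0.85, 0.85, 0.85, 0.85, 0.85, 0.85])

```text
t: 24.5
tool_pos: [0.6128, 0.1524, 0.1765]
tool_rot: [[0.292, 0.956, -0.001], [0.956, -0.292, -0.001], [-0.001, -0.001, -1.0]]
contact_force: [2.8, 0.2, 4.8]
grip_width: 0.0239
gripper_force: 49.7
```

```bash
python3 n.py "[.087,-.087,0]" "[4,8,12,16,20,24,28,32,36,40]" 0;cp st.json st_b.json
python3 - <<'E'
from k import *
s=load();q=np.array([.573,.1105,.0583]);a=np.radians(46.3+40)
s["c"]=[q[0]+q[2]*np.cos(a),q[1]+q[2]*np.sin(a)];genr(s,q,range(4,41,4),[.0583]*10)
E
```

```text
t 24.5 pos [0.6128 0.1524] cmd [0.613  0.1527] z 0.1765 F [2.8 0.2 4.8]
fit [0.573  0.1106 0.0583] radialF last [2.8 2.1 1.8 2.1]
act r 0.0577 ang 46.5
cmd r 0.0581 ang 46.4
Frad 2.073140774387246 Ftan -1.9305713773851176
p0 46.4 rcmd0 0.058085541600080906 [[0.006, -0.012, 0], [0.01, -0.025, 0], [0.014, -0.038, 0], [0.017, -0.051, 0], [0.02, -0.064, 0], [0.021, -0.078, 0], [0.021, -0.091, 0], [0.02, -0.105, 0], [0.018, -0.118, 0], [0.016, -0.132, 0]]
p0 86.3 rcmd0 0.0583 [[-0.004, -0.013, 0], [-0.008, -0.026, 0], [-0.013, -0.038, 0], [-0.02, -0.05, 0], [-0.027, -0.062, 0], [-0.035, -0.073, 0], [-0.043, -0.084, 0], [-0.052, -0.093, 0], [-0.062, -0.103, 0], [-0.073, -0.111, 0]]
```

drive_tool(travel=[[0.006, -0.012, 0], [0.01, -0.025, 0], [0.014, -0.038, 0], [0.017, -0.051, 0], [0.02, -0.064, 0], [0.021, -0.078, 0], [0.021, -0.091, 0], [0.02, -0.105, 0], [0.018, -0.118, 0], [0.016, -0.132, 0]], dr=[[0, 0, 0], [0, 0, 0], [0, 0, 0], [0, 0, 0], [0, 0, 0], [0, 0, 0], [0, 0, 0], [0, 0, 0], [0, 0, 0], [0, 0, 0]], grip=[0.85, 0.85, 0.85, 0.85, 0.85, 0.85, 0.85, 0.85, 0.85, 0.85])

```text
t: 25.5
tool_pos: [0.576, 0.1687, 0.1765]
tool_rot: [[0.292, 0.956, -0.002], [0.956, -0.292, -0.001], [-0.001, -0.001, -1.0]]
contact_force: [1.1, -0.2, 5.9]
grip_width: 0.0236
gripper_force: 49.7
```

drive_tool(travel=[[-0.004, -0.013, 0], [-0.008, -0.026, 0], [-0.013, -0.038, 0], [-0.02, -0.05, 0], [-0.027, -0.062, 0], [-0.035, -0.073, 0], [-0.043, -0.084, 0], [-0.052, -0.093, 0], [-0.062, -0.103, 0], [-0.073, -0.111, 0]], dr=[[0, 0, 0], [0, 0, 0], [0, 0, 0], [0, 0, 0], [0, 0, 0], [0, 0, 0], [0, 0, 0], [0, 0, 0], [0, 0, 0], [0, 0, 0]], grip=[0.85, 0.85, 0.85, 0.85, 0.85, 0.85, 0.85, 0.85, 0.85, 0.85])

```text
t: 26.5
tool_pos: [0.5376, 0.1574, 0.1764]
tool_rot: [[0.292, 0.956, -0.002], [0.956, -0.292, -0.001], [-0.001, -0.002, -1.0]]
contact_force: [1.4, 0.4, 6.4]
grip_width: 0.0239
gripper_force: 49.7
```

```bash
python3 n.py "[-.057,-.243,0]" "[3,7,11,15,19,23,27,31,35,39]" 0
```

```text
t 26.5 pos [0.5376 0.1574] cmd [0.5383 0.1576] z 0.1764 F [1.4 0.4 6.4]
fit [0.573  0.1106 0.0583] radialF last [ 2.1  1.8  2.1 -0.5]
act r 0.0587 ang 127.0
cmd r 0.0584 ang 126.4
Frad -0.4951662509229089 Ftan -1.3571227929631848
p0 126.4 rcmd0 0.058431477077140914 [[-0.008, -0.006, 0], [-0.02, -0.013, 0], [-0.032, -0.019, 0], [-0.044, -0.025, 0], [-0.057, -0.029, 0], [-0.07, -0.033, 0], [-0.084, -0.035, 0], [-0.097, -0.037, 0], [-0.111, -0.038, 0], [-0.124, -0.038, 0]]
```

drive_tool(travel=[[-0.01, -0.007, 0], [-0.021, -0.013, 0], [-0.032, -0.019, 0], [-0.044, -0.025, 0], [-0.057, -0.029, 0], [-0.07, -0.033, 0], [-0.084, -0.035, 0], [-0.097, -0.037, 0], [-0.111, -0.038, 0], [-0.124, -0.038, 0]], dr=[[0, 0, 0], [0, 0, 0], [0, 0, 0], [0, 0, 0], [0, 0, 0], [0, 0, 0], [0, 0, 0], [0, 0, 0], [0, 0, 0], [0, 0, 0]], grip=[0.85, 0.85, 0.85, 0.85, 0.85, 0.85, 0.85, 0.85, 0.85, 0.85])

```text
t: 27.5
tool_pos: [0.5158, 0.1254, 0.1764]
tool_rot: [[0.292, 0.956, -0.002], [0.956, -0.292, 0.0], [-0.0, -0.002, -1.0]]
contact_force: [2.1, 1.5, 6.9]
grip_width: 0.0237
gripper_force: 49.7
```

```bash
python3 n.py "[-.124,-.038,0]" "[3,7,11,15,19,23,27,31,35,38]" -.0008
```

```text
t 27.5 pos [0.5158 0.1254] cmd [0.5165 0.1254] z 0.1764 F [2.1 1.5 6.9]
fit [0.573  0.1106 0.0583] radialF last [ 1.8  2.1 -0.5 -1.6]
act r 0.059 ang 165.4
cmd r 0.0584 ang 165.3
Frad -1.6474972791414086 Ftan -1.9444625532484765
p0 165.3 rcmd0 0.058353773392181695 [[-0.01, 0.001, 0], [-0.024, 0.003, 0], [-0.037, 0.006, 0], [-0.05, 0.01, 0], [-0.062, 0.014, 0], [-0.075, 0.02, 0], [-0.086, 0.026, 0], [-0.098, 0.034, 0], [-0.109, 0.042, 0], [-0.116, 0.048, 0]]
```

drive_tool(travel=[[-0.012, 0.001, 0], [-0.025, 0.003, 0], [-0.037, 0.006, 0], [-0.05, 0.01, 0], [-0.062, 0.014, 0], [-0.074, 0.02, 0], [-0.085, 0.026, 0], [-0.096, 0.033, 0], [-0.107, 0.041, 0], [-0.116, 0.048, 0]], dr=[[0, 0, 0], [0, 0, 0], [0, 0, 0], [0, 0, 0], [0, 0, 0], [0, 0, 0], [0, 0, 0], [0, 0, 0], [0, 0, 0], [0, 0, 0]], grip=[0.85, 0.85, 0.85, 0.85, 0.85, 0.85, 0.85, 0.85, 0.85, 0.85])

```text
t: 28.5
tool_pos: [0.516, 0.0944, 0.1763]
tool_rot: [[0.296, 0.955, -0.009], [0.955, -0.296, 0.013], [0.01, -0.012, -1.0]]
contact_force: [-3.6, 21.1, 12.6]
grip_width: 0.0234
gripper_force: 50.3
```

```bash
python3 n.py "[-.116,.048,0]" "[3,6,9,12,15,18,21,24]" -.0005
```

```text
t 28.5 pos [0.516  0.0944] cmd [0.5201 0.0879] z 0.1763 F [-3.6 21.1 12.6]
fit [0.573  0.1106 0.0583] radialF last [ 2.1 -0.5 -1.6 -2.4]
act r 0.0592 ang -164.1
cmd r 0.0575 ang -156.8
Frad -2.3549041545385516 Ftan -21.276914009346868
p0 -156.8 rcmd0 0.05752479078612316 [[-0.007, 0.007, 0], [-0.015, 0.014, 0], [-0.022, 0.021, 0], [-0.028, 0.029, 0], [-0.034, 0.037, 0], [-0.04, 0.045, 0], [-0.045, 0.054, 0], [-0.05, 0.063, 0]]
```

drive_tool(travel=[[-0.008, 0.007, 0], [-0.015, 0.014, 0], [-0.022, 0.021, 0], [-0.028, 0.029, 0], [-0.034, 0.037, 0], [-0.04, 0.045, 0], [-0.045, 0.054, 0], [-0.05, 0.063, 0]], dr=[[0, 0, 0], [0, 0, 0], [0, 0, 0], [0, 0, 0], [0, 0, 0], [0, 0, 0], [0, 0, 0], [0, 0, 0]], grip=[0.85, 0.85, 0.85, 0.85, 0.85, 0.85, 0.85, 0.85])

```text
t: 29.3
tool_pos: [0.5248, 0.0756, 0.1761]
tool_rot: [[0.295, 0.955, -0.02], [0.955, -0.295, 0.014], [0.008, -0.023, -1.0]]
contact_force: [-11.0, 20.0, 19.5]
grip_width: 0.0237
gripper_force: 51.1
```

```bash
python3 n.py "[-.05,.063,0]" "[3,6,9,12,15,18,21]" .0008
```

```text
t 29.3 pos [0.5248 0.0756] cmd [0.5338 0.068 ] z 0.1761 F [-11.   20.   19.5]
fit [0.573  0.1106 0.0583] radialF last [-0.5 -1.6 -2.4 -2.8]
act r 0.0595 ang -144.0
cmd r 0.0578 ang -132.6
Frad -2.7999604777314446 Ftan -22.62998126061145
p0 -132.6 rcmd0 0.05784437235128277 [[-0.004, 0.009, 0], [-0.008, 0.018, 0], [-0.012, 0.028, 0], [-0.016, 0.037, 0], [-0.018, 0.047, 0], [-0.021, 0.057, 0], [-0.023, 0.067, 0]]
```

drive_tool(travel=[[-0.005, 0.009, 0], [-0.009, 0.018, 0], [-0.013, 0.028, 0], [-0.016, 0.037, 0], [-0.018, 0.047, 0], [-0.021, 0.057, 0], [-0.023, 0.067, 0]], dr=[[0, 0, 0], [0, 0, 0], [0, 0, 0], [0, 0, 0], [0, 0, 0], [0, 0, 0], [0, 0, 0]], grip=[0.85, 0.85, 0.85, 0.85, 0.85, 0.85, 0.85])

```text
t: 30.0
tool_pos: [0.54, 0.0613, 0.176]
tool_rot: [[0.293, 0.956, -0.025], [0.956, -0.293, 0.01], [0.002, -0.027, -1.0]]
contact_force: [-14.5, 12.6, 21.6]
grip_width: 0.0237
gripper_force: 51.4
```

```bash
python3 n.py "[-.023,.067,0]" "[3,6,9,12,15,18,20]" .0007
```

```text
t 30.0 pos [0.54   0.0613] cmd [0.551  0.0555] z 0.176 F [-14.5  12.6  21.6]
fit [0.573  0.1106 0.0583] radialF last [-1.6 -2.4 -2.8 -2.4]
act r 0.0593 ang -123.8
cmd r 0.0593 ang -111.7
Frad -2.4089405362944554 Ftan -19.078657321533782
p0 -111.7 rcmd0 0.05926063381602554 [[-0.001, 0.01, 0], [-0.001, 0.021, 0], [0.0, 0.031, 0], [0.001, 0.041, 0], [0.003, 0.051, 0], [0.005, 0.061, 0], [0.007, 0.068, 0]]
```

drive_tool(travel=[[0, 0.01, 0], [0, 0.02, 0], [0.001, 0.03, 0], [0.002, 0.04, 0], [0.003, 0.05, 0], [0.005, 0.06, 0], [0.007, 0.068, 0]], dr=[[0, 0, 0], [0, 0, 0], [0, 0, 0], [0, 0, 0], [0, 0, 0], [0, 0, 0], [0, 0, 0]], grip=[0.85, 0.85, 0.85, 0.85, 0.85, 0.85, 0.85])

```text
t: 30.7
tool_pos: [0.5627, 0.0532, 0.1761]
tool_rot: [[0.291, 0.956, -0.019], [0.957, -0.291, 0.002], [-0.004, -0.019, -1.0]]
contact_force: [-9.8, 1.6, 16.2]
grip_width: 0.0238
gripper_force: 50.9
```

drive_tool(travel=[[0.002, 0.007, 0], [0.006, 0.016, 0], [0.01, 0.025, 0], [0.015, 0.035, 0], [0.02, 0.043, 0], [0.026, 0.052, 0], [0.032, 0.06, 0], [0.037, 0.065, 0]], dr=[[0, 0, 0], [0, 0, 0], [0, 0, 0], [0, 0, 0], [0, 0, 0], [0, 0, 0], [0, 0, 0], [0, 0, 0]], grip=[0.85, 0.85, 0.85, 0.85, 0.85, 0.85, 0.85, 0.85])

```text
t: 31.5
tool_pos: [0.5925, 0.0561, 0.1764]
tool_rot: [[0.292, 0.956, -0.002], [0.956, -0.292, -0.001], [-0.001, -0.002, -1.0]]
contact_force: [2.0, -1.3, 5.1]
grip_width: 0.0239
gripper_force: 49.7
```

```bash
python3 n.py "[.044,.133,0]" "[2,5,8,11,14,17,20,23]" -0.0012
```

```text
t 31.5 pos [0.5925 0.0561] cmd [0.593  0.0565] z 0.1764 F [ 2.  -1.3  5.1]
fit [0.573  0.1106 0.0583] radialF last [-2.3 -2.8 -2.4  1.9]
act r 0.0578 ang -70.2
cmd r 0.0577 ang -69.7
Frad 1.8658697291942266 Ftan 1.405135451309688
p0 -69.7 rcmd0 0.05765878632599725 [[0.004, 0.005, 0], [0.011, 0.013, 0], [0.018, 0.02, 0], [0.026, 0.026, 0], [0.033, 0.033, 0], [0.041, 0.039, 0], [0.05, 0.044, 0], [0.059, 0.049, 0]]
```

drive_tool(travel=[[0.004, 0.005, 0], [0.011, 0.013, 0], [0.018, 0.02, 0], [0.026, 0.027, 0], [0.033, 0.033, 0], [0.041, 0.039, 0], [0.05, 0.044, 0], [0.058, 0.049, 0]], dr=[[0, 0, 0], [0, 0, 0], [0, 0, 0], [0, 0, 0], [0, 0, 0], [0, 0, 0], [0, 0, 0], [0, 0, 0]], grip=[0.85, 0.85, 0.85, 0.85, 0.85, 0.85, 0.85, 0.85])

```text
t: 32.3
tool_pos: [0.6142, 0.0703, 0.1765]
tool_rot: [[0.293, 0.956, 0.004], [0.956, -0.293, 0.002], [0.003, 0.003, -1.0]]
contact_force: [7.4, 4.6, 2.2]
grip_width: 0.0241
gripper_force: 49.5
```

```bash
python3 n.py "[.058,.049,0]" "[3,6,9,12,15,18,21,24]" -0.0005
```

```text
t 32.3 pos [0.6142 0.0703] cmd [0.6122 0.0688] z 0.1765 F [7.4 4.6 2.2]
fit [0.573  0.1105 0.0584] radialF last [-2.8 -2.4  1.9  2. ]
act r 0.0577 ang -44.3
cmd r 0.0572 ang -46.8
Frad 2.0194961508567144 Ftan 8.46608068477466
p0 -46.8 rcmd0 0.05722885897849346 [[0.009, 0.005, 0], [0.018, 0.009, 0], [0.027, 0.013, 0], [0.036, 0.017, 0], [0.046, 0.02, 0], [0.055, 0.023, 0], [0.065, 0.025, 0], [0.075, 0.026, 0]]
```

drive_tool(travel=[[0.009, 0.005, 0], [0.018, 0.009, 0], [0.027, 0.013, 0], [0.036, 0.017, 0], [0.046, 0.02, 0], [0.055, 0.023, 0], [0.065, 0.025, 0], [0.075, 0.026, 0]], dr=[[0, 0, 0], [0, 0, 0], [0, 0, 0], [0, 0, 0], [0, 0, 0], [0, 0, 0], [0, 0, 0], [0, 0, 0]], grip=[0.85, 0.85, 0.85, 0.85, 0.85, 0.85, 0.85, 0.85])

```text
t: 33.1
tool_pos: [0.6271, 0.0908, 0.1765]
tool_rot: [[0.293, 0.956, 0.001], [0.956, -0.293, 0.005], [0.005, 0.0, -1.0]]
contact_force: [5.2, 5.6, 4.8]
grip_width: 0.0236
gripper_force: 49.6
```

```bash
python3 n.py "[.075,.026,0]" "[3,7,11,15,19,23,27,30,33,35]" 0
```

```text
t 33.1 pos [0.6271 0.0908] cmd [0.6262 0.0881] z 0.1765 F [5.2 5.6 4.8]
fit [0.573  0.1105 0.0584] radialF last [-2.4  1.9  2.   2.9]
act r 0.0576 ang -20.0
cmd r 0.0577 ang -22.9
Frad 2.9418131939484113 Ftan 6.991933965656468
p0 -22.9 rcmd0 0.05773462306601106 [[0.01, 0.001, 0], [0.023, 0.001, 0], [0.037, 0.001, 0], [0.05, -0.001, 0], [0.064, -0.003, 0], [0.077, -0.006, 0], [0.09, -0.011, 0], [0.099, -0.014, 0], [0.108, -0.018, 0], [0.114, -0.021, 0]]
```

drive_tool(travel=[[0.01, 0.001, 0], [0.023, 0.001, 0], [0.037, 0.001, 0], [0.05, -0.001, 0], [0.064, -0.003, 0], [0.077, -0.006, 0], [0.09, -0.011, 0], [0.099, -0.014, 0], [0.108, -0.018, 0], [0.114, -0.021, 0]], dr=[[0, 0, 0], [0, 0, 0], [0, 0, 0], [0, 0, 0], [0, 0, 0], [0, 0, 0], [0, 0, 0], [0, 0, 0], [0, 0, 0], [0, 0, 0]], grip=[0.85, 0.85, 0.85, 0.85, 0.85, 0.85, 0.85, 0.85, 0.85, 0.85])

```text
t: 34.1
tool_pos: [0.6297, 0.1222, 0.1765]
tool_rot: [[0.292, 0.956, -0.002], [0.956, -0.292, -0.001], [-0.002, -0.001, -1.0]]
contact_force: [2.0, -1.0, 6.4]
grip_width: 0.0237
gripper_force: 49.8
```

```bash
python3 n.py "[.114,-.021,0]" "[3,7,11,15,19,23,27,31,35,39]" 0
python3 - <<'E'
from k import *
s=load();q=np.array([.573,.1105,.0583]);a=np.radians(12.1+39)
s["c"]=[q[0]+q[2]*np.cos(a),q[1]+q[2]*np.sin(a)];genr(s,q,[4,8,12,16,20,24,28,31,33,34],[.0583]*10)
from h import *
for n,b in(("scene",(170,300,140,330)),("top",(130,210,250,350))):
    c=cam(n);H=cv2.cvtColor(c["pixels"],cv2.COLOR_RGB2HSV)
    m=((H[...,1]>140)&(H[...,0]>5)&(H[...,0]<17)&(H[...,2]>90)).astype(np.uint8);M=np.zeros_like(m);M[b[0]:b[1],b[2]:b[3]]=m[b[0]:b[1],b[2]:b[3]]
    k,l,st,ce=cv2.connectedComponentsWithStats(M)
    for i in range(1,k):
        if st[i,4]>15:print(n,st[i],ce[i].round(1),at_z(c,[ce[i]],.04)[0].round(3))
E
```

```text
t 34.1 pos [0.6297 0.1222] cmd [0.6302 0.1226] z 0.1765 F [ 2.  -1.   6.4]
fit [0.573  0.1106 0.0584] radialF last [1.9 2.  2.9 1.7]
act r 0.0578 ang 11.6
cmd r 0.0584 ang 11.9
Frad 1.7197091693773174 Ftan -1.4255612643387874
p0 11.9 rcmd0 0.05840037070511711 [[0.009, -0.005, 0], [0.02, -0.013, 0], [0.031, -0.021, 0], [0.041, -0.03, 0], [0.05, -0.04, 0], [0.059, -0.05, 0], [0.067, -0.061, 0], [0.074, -0.073, 0], [0.081, -0.085, 0], [0.086, -0.097, 0]]
p0 51.1 rcmd0 0.0583 [[0.005, -0.013, 0], [0.008, -0.026, 0], [0.011, -0.039, 0], [0.013, -0.053, 0], [0.014, -0.066, 0], [0.014, -0.08, 0], [0.013, -0.093, 0], [0.012, -0.103, 0], [0.01, -0.11, 0], [0.01, -0.113, 0]]
scene [163 171  56  42 201] [183.6 185.1] [ 0.575 -0.261  0.04 ]
scene [186 188  37  30 465] [204.3 202.8] [ 0.579 -0.157  0.04 ]
top [290 161   6  20 108] [292.6 170.3] [ 0.575 -0.128  0.04 ]
top [300 162  12  19 144] [304.4 170.3] [ 0.576 -0.166  0.04 ]
top [316 163   5  14  53] [318.  169.3] [ 0.579 -0.21   0.04 ]
```

Both orange cartons are now in the tray: top-view blobs at (293,170), (304,170) and (318,169), none left in the magazine. Going on to home.

drive_tool(travel=[[0.01, -0.006, 0], [0.02, -0.013, 0], [0.031, -0.021, 0], [0.041, -0.03, 0], [0.05, -0.04, 0], [0.059, -0.05, 0], [0.067, -0.061, 0], [0.074, -0.073, 0], [0.081, -0.085, 0], [0.086, -0.097, 0]], dr=[[0, 0, 0], [0, 0, 0], [0, 0, 0], [0, 0, 0], [0, 0, 0], [0, 0, 0], [0, 0, 0], [0, 0, 0], [0, 0, 0], [0, 0, 0]], grip=[0.85, 0.85, 0.85, 0.85, 0.85, 0.85, 0.85, 0.85, 0.85, 0.85])

```text
t: 35.2
tool_pos: [0.6095, 0.1557, 0.1765]
tool_rot: [[0.292, 0.956, -0.002], [0.956, -0.292, -0.001], [-0.001, -0.001, -1.0]]
contact_force: [1.3, -0.4, 5.3]
grip_width: 0.0244
gripper_force: 49.8
```

drive_tool(travel=[[0.005, -0.013, 0], [0.008, -0.026, 0], [0.011, -0.039, 0], [0.013, -0.053, 0], [0.014, -0.066, 0], [0.014, -0.08, 0], [0.013, -0.093, 0], [0.012, -0.103, 0], [0.01, -0.11, 0], [0.01, -0.113, 0]], dr=[[0, 0, 0], [0, 0, 0], [0, 0, 0], [0, 0, 0], [0, 0, 0], [0, 0, 0], [0, 0, 0], [0, 0, 0], [0, 0, 0], [0, 0, 0]], grip=[0.85, 0.85, 0.85, 0.85, 0.85, 0.85, 0.85, 0.85, 0.85, 0.85])

```text
t: 36.2
tool_pos: [0.5773, 0.1687, 0.1765]
tool_rot: [[0.292, 0.956, -0.003], [0.956, -0.292, -0.0], [-0.001, -0.002, -1.0]]
contact_force: [2.3, 1.4, 6.8]
grip_width: 0.0241
gripper_force: 49.8
```

```bash
python3 n.py "[.096,-.21,0]" "[1,2]" 0
```

```text
t 36.2 pos [0.5773 0.1687] cmd [0.5784 0.1686] z 0.1765 F [2.3 1.4 6.8]
fit [0.5731 0.1106 0.0584] radialF last [2.  2.9 1.7 1.5]
act r 0.0582 ang 85.8
cmd r 0.0582 ang 84.8
Frad 1.542236599700194 Ftan -2.2169425314897038
p0 84.8 rcmd0 0.058213486223880354 [[-0.001, -0.003, 0], [-0.001, -0.007, 0]]
```

drive_tool(travel=[[0, 0, 0], [0, 0, 0], [0, 0, 0], [0, 0, 0], [0, 0, 0], [0, 0, 0], [0, 0, 0], [0, 0, 0], [0, 0, 0]], dr=[[0, 0, 0], [0, 0, 0], [0, 0, 0], [0, 0, 0], [0, 0, 0], [0, 0, 0], [0, 0, 0], [0, 0, 0], [0, 0, 0]], grip=[0.85, 0.6, 0.5, 0.4, 0.3, 0.2, 0.1, 0.1, 0.1])

```text
t: 37.1
tool_pos: [0.5785, 0.1685, 0.1764]
tool_rot: [[0.292, 0.956, -0.0], [0.956, -0.292, -0.0], [-0.0, -0.0, -1.0]]
contact_force: [-0.1, 0.2, 0.5]
grip_width: 0.0768
gripper_force: 0.0
```

drive_tool(travel=[[0, 0, -0.05], [0, 0, -0.12], [0, 0, -0.2], [0, 0, -0.3], [0, 0, -0.4], [0, 0, -0.4], [0, 0, -0.4], [0, 0, -0.4], [0, 0, -0.4], [0, 0, -0.4]], dr=[[0, 0, 0], [0, 0, 0], [0, 0, 0], [0, 0, 0], [0, 0, 0], [0, 0, 0], [0, 0, 0], [0, 0, 0], [0, 0, 0], [0, 0, 0]], grip=[0.1, 0.1, 0.1, 0.1, 0.1, 0.1, 0.1, 0.1, 0.1, 0.1])

```text
t: 38.1
tool_pos: [0.578, 0.1685, 0.2952]
tool_rot: [[0.292, 0.956, -0.002], [0.956, -0.292, -0.0], [-0.001, -0.002, -1.0]]
contact_force: [-0.3, 1.0, -0.5]
grip_width: 0.0767
gripper_force: 0.0
```

Run:
```python
from h import *
s=bot.observe();print(s["t"],s["tool_pos"],s["contact_force"],np.abs(s["qd"]).max())
c=cam("scene")
for m in bot.masks_of("scene","knob")[:2]:
    v,u=np.nonzero(m["region"]);print(m["score"],m["box"],at_z(c,[[u.mean(),v.mean()]],.193).round(3))
print("expected",proj(c,[.577,.168,.193]))
```

```text
38.1 [0.57795996 0.16846141 0.29515755] [-0.29616486  0.96738431 -0.49914009] 0.25319215344674134
0.6 [187.2, 147.3, 25.0, 18.0] [[ 0.565 -0.17   0.193]]
0.56 [288.4, 210.6, 10.4, 26.8] [[0.576 0.166 0.193]]
expected [[291.86496998 223.57452651]]
```

The knob is parked at about (0.576,0.166), by the mark, and the hand is clear of everything. Handing in.

```bash
python3 -c "
from bench import bot
print(bot.sign_off())"
```

```text
the job is handed in; nothing more can be done
None
```

I handed the job in at about 38 s: the camera shows both orange cartons in the tray, and the crank has made its two turns with its knob parked by the yellow mark and the hand clear; sign-off returned no verdict.

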